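# Clear the bracket tester and set it up for its zero check

### The job

The batch on the bracket tester is finished: take every bracket off the test bed and put each into the bin that carries a sample of the same hand on its ledge, left-hand and right-hand kept apart. With the bed clear, set the shorting plate on the tester's three balls, narrow end away from the dial, and press it down past the two side spring plungers until they hold it fully home and level; only when it is home, turn the selector dial to the click position marked by the round dot, for the zero check. Let go of everything, and leave the multimeter, keypad and pliers where they lie.

Things in the scene. Friction and masses are not known exactly. Their poses are not given: they have to be found in the camera images.
- tester: bracket tester, fixed. Origin on the bench under the middle of its test bed; +x runs from the dial over the bed to the far end, +y left, z up. Bed part 220 x 240 mm, 30 mm high; before it (x -204 to -110 mm) a control panel 240 mm wide, 45 mm high
- bed (a point): middle of the bed's flat upper face, 30 mm above the bench, axes as the tester's; the brackets lie on it within 100 mm of this point, ribs across the bed
- ball_a (a point): centre of a fixed steel ball of 16 mm diameter at (-85, 70) mm of the tester, 34 mm above the bench
- ball_b (a point): centre of the like ball at (-85, -70) mm of the tester
- ball_c (a point): centre of the like ball at (85, 0) mm of the tester, at the far end
- nose_l (a point): tip of the left spring plunger's round nose (5 mm radius) when free (the right one is its mirror image), at (-20, 79.5) mm of the tester, 56.8 mm above the bench; it gives way outwards (4 N when free, 8 N at most). Its block on the bed spans y 93 to 118, x -33 to -7 mm and is 68 mm high
- seat (a point): point 35.8 mm above the bench over the tester's origin, axes as the tester's: the shorting plate's origin and axes coincide with it when the plate is home
- shorting_plate: loose aluminium plate, about 0.6 kg. Origin at the level of its feet (the lower edges of three V-grooves, which match the balls and catch them up to about 6 mm off); x to its narrow end, z up. Plate from 11.5 to 17.5 mm above the origin; 160 mm wide from x = -105 to 30 mm, 90 mm wide from 30 to 105 mm; fin handle on top
- plate_handle (a point): middle of the handle's top face, at (-20, 0, 57.5) mm of the plate, close to its centre of mass. The handle is a fin 80 mm long (plate x), 14 mm thick (y), 40 mm tall
- plate_rail_l (a point): outer edge of the double-bevelled (45 degrees) steel rail on the plate's left side, at (-20, 86, 14.5) mm of the plate (mirrored on the right). The noses meet the rails some 15 mm above home; the edges pass them 6.5 mm above home (8 to 16 N); from there the noses draw the plate home. If one side stays high, press on that side
- lh_1: loose left-hand bracket, grey die-casting, 80 g. Origin: underside of the middle of its rib. Rib 46 mm long (x), 9 thick (y), 30 tall; base flange 4 mm thick, out to y = 23.5; on it a boss, radius 6, 16 high, at x = 16, y = 16.5 mm. Seen from above with the rib on the far side, the boss is at the left end (right-hand bracket: right end)
- lh_2: left-hand bracket like lh_1
- lh_3: left-hand bracket like lh_1
- rh_1: right-hand bracket, the mirror image of lh_1 (boss at x = -16 mm)
- rh_2: right-hand bracket like rh_1
- rh_3: right-hand bracket like rh_1
- bin_lh: bin for left-hand brackets, fixed grey open box 130 (x) x 150 (y) x 50 mm, walls and floor 4 mm; origin under its centre. A ledge at rim height on its -y side carries a fixed left-hand sample bracket, 78 mm high, out to y = -118 mm
- bin_rh: bin for right-hand brackets, the same with a right-hand sample
- dial (a joint): angle of the selector dial, rad, growing clockwise seen from above, with spring detents (about 0.1 Nm) at 0, 0.628, 1.257, 1.885, 2.513 and 3.142. At 0 the pointer points to the tester's +y, at 1.571 to its +x. The round dot is at 0.628; the others have plain ticks
- dial_grip (a point): middle of the top of the dial's grip bar, on its vertical axis, 75.5 mm above the bench, at (-157, 0) mm of the tester; y axis along the bar to the pointer end. Bar 42 mm long, 12 thick, 24 tall, on a skirt of 24 mm radius whose top is 51.5 mm above the bench
- mark (a point): the round dot, 10 mm wide, on the panel 35 mm from the dial's axis
- multimeter: yellow multimeter, 175 x 82 x 36 mm, not to be disturbed
- keypad: black alarm keypad, 115 x 155 x 26 mm, not to be disturbed
- pliers: orange-handled pliers, 170 mm long, not to be disturbed
Mind the look-alikes: they are no part of the job. Leave any pink or yellow look-alike of the rh_2 alone.

How it is judged (in metres and radians):
On the way, in this order (a step that is already met when the one before it is completed fails the run):
1. the shorting plate is fully home on the three balls and let go (horizontal distance between shorting_plate and seat below 0.003 m and z of shorting_plate in the frame of seat between -0.003 and 0.002 m and angle between the z axis of shorting_plate and the z axis of seat, either way round below 0.02 rad and angle between the x axis of shorting_plate and the x axis of seat, either way round below 0.03 rad and x of plate_handle in the frame of seat below -0.01 m and contact force between the fingers and shorting_plate below 0.5 N), for 0.3 s.
2. after that, the dial is turned to the dot-marked detent, the plate still home (horizontal distance between shorting_plate and seat below 0.003 m and z of shorting_plate in the frame of seat between -0.003 and 0.002 m and angle between the z axis of shorting_plate and the z axis of seat, either way round below 0.02 rad and value of joint dial between 0.478 and 0.778 rad), for 0.2 s.
At the end, for the whole second after the job is handed in: Each bracket rests in the bin of its own hand, origin within the walls and under 55 mm high; the shorting plate is home: within 3 mm sideways and 2 mm in height of the seat, level to 0.02 rad, turned within 0.03 rad, narrow end far from the dial; the dial is at 0.628 +-0.15 rad (all of step 2 and angle between the x axis of shorting_plate and the x axis of seat, either way round below 0.03 rad and x of plate_handle in the frame of seat below -0.01 m and velocity of joint dial below 0.1 rad/s and linear speed of shorting_plate below 0.02 m/s and x of lh_1 in the frame of bin_lh between -0.066 and 0.066 m and y of lh_1 in the frame of bin_lh between -0.076 and 0.076 m and z of each of lh_1, lh_2, lh_3 in the frame of bin_lh below 0.055 m and x of rh_1 in the frame of bin_rh between -0.066 and 0.066 m and y of rh_1 in the frame of bin_rh between -0.076 and 0.076 m and z of each of rh_1, rh_2, rh_3 in the frame of bin_rh below 0.055 m and x of lh_2 in the frame of bin_lh between -0.066 and 0.066 m and y of lh_2 in the frame of bin_lh between -0.076 and 0.076 m and x of rh_2 in the frame of bin_rh between -0.066 and 0.066 m and y of rh_2 in the frame of bin_rh between -0.076 and 0.076 m and x of lh_3 in the frame of bin_lh between -0.066 and 0.066 m and y of lh_3 in the frame of bin_lh between -0.076 and 0.076 m and x of rh_3 in the frame of bin_rh between -0.066 and 0.066 m and y of rh_3 in the frame of bin_rh between -0.076 and 0.076 m); the robot touches nothing.
It fails at once if the multimeter is pushed more than 25 mm from its place (distance of multimeter from where it was at the start of the episode above 0.025 m).
It fails at once if the keypad is pushed more than 25 mm from its place (distance of keypad from where it was at the start of the episode above 0.025 m).
It fails at once if the pliers is pushed more than 25 mm from its place (distance of pliers from where it was at the start of the episode above 0.025 m).
Of lh_1, rh_1, lh_2, rh_2, lh_3, rh_3 only 4 to 6 are there at a start; the rules pass over those that are not, and their reading is None.
At some moment in a run one of lh_1, rh_1, lh_2, rh_2, lh_3, rh_3 may be knocked a few centimetres aside while the robot is not near it.
Once in a run the grip may slacken for a moment while it holds something.
It also fails if it takes over 210 s, if anything falls off the work surface, if the arm or the gripper's body presses on something with over 40 N, if the wrist force passes 120 N, or if a joint passes its speed limit or range.

### The arm

A 6-joint arm with a two-finger parallel gripper is mounted at the origin on the work surface. World frame = base frame: x ahead of the robot, y to its left, z up, the work surface at z = 0. Lengths are in m, angles in degrees, forces in N, time in s.
With the tool pointing down it reaches from about 0.325 to 0.925 m from the base axis. Payload 3.1 kg.
Tool frame: the origin (TCP) lies on the centre line of the jaws, within the pads' length; the fingertips stand 8 mm ahead of it and the grasp point (between the pads) lies 11 mm behind it; z points along the fingers, x is the direction in which the jaws open and shut, and the axes are right-handed (so a half turn about z gives the same grasp; the last joint's range is limited). The gripper opens to 85 mm and grips with 20 to 120 N. Pads are 22 mm wide; open, the fingers measure 114 mm over their backs; the gripper's body (76 mm by 85 mm) begins 54 mm behind the grasp point. The pads swing forward as they close: fully open they stand 13 mm farther back than shut.
Start: joints at [62.957, 12.427, 92.441, -0, 75.132, -6.429], TCP at [0.22, 0.585, 0.239] pointing down, gripper open.
Joint ranges: [-157.48, 157.48], [-44.54, 120.13], [17.64, 146.25], [-64.5, 244.5], [7.68, 150.69], [-147.95, 147.95]. Speed limits (degrees/s): [159.86, 159.86, 180, 180, 180, 180].

### API

Orientations are given as a 3x3 rotation matrix whose columns are the frame's x, y, z axes.
In Python, from plant import bot, viewer, order gives the robot as it stands. The module is installed in compiled form; this text tells all that it offers.
- The arm moves only by the tool drive_tool, never from a script. Its argument "rows" is a list of rows, each a list of 5 numbers: the shift along the world's x, y, z in mm, then the turn about the world's z in rad, then the finger opening in mm, from 0 to 85.4. In form: [[tx, ty, tz, spin, jaw], ...]. A call has 1 to 12 rows; each row shifts and turns the pose as measured when the row begins; what a row does not reach is not made up. A row lasts 1/8 s, in which the tool goes at most 62.5 mm and 10.7 degrees, less where a joint would pass 70% of its speed; a pose out of reach is approached as far as the arm can. A call with a gripper value outside its range is refused whole. The fingers move at their own pace and stop on an object; the grip force is fixed at half the most. Time passes only in rows, so rows that do not move let the fingers close. It gives the time, the measured TCP pose, the force and the opening at its end, in the units of the state.
- bot.state(): the state, without advancing time (a new reading comes with each control period).
- viewer.get_image(name): name is "scene" or "top" or "wrist"; returns a dict with "color" (384x512x3 uint8, blue, green, red), "K" (3x3 intrinsics, pixels), "xyz" and "attitude" of the camera in the world. Camera axes: x right, y up, looking along -z (the intrinsics and any distortion apply to the point x, -y, -z); pixel columns grow to the right and rows downward; lengths in m; the calibration is good to about 2 mm. A picture is of the moment at which its call begins. There is no depth.
- order.finish_job(): hands the job in, once; it reports no verdict.
Trained networks look in a picture, given as the dict that the camera call returned (one of the last four; its "shot" number tells which), for a name from the list of things; names that differ only in an ending like _2 or _b are one class to them, and where a whole thing is asked for, a point or a joint stands for the part that bears it (a point fixed in the world has none). Each returns a list of dicts, best first, with "confidence" (0 to 1); they miss things now and then, are a little off and sometimes report something else, mostly with a low value. They report only what shows in the picture. A call takes as long as a camera call. They do not tell look-alikes from the thing itself.
- viewer.look_for(picture, query): "bbox" ([centre column, centre row, width, height] in pixels, round what is visible of it).
- viewer.mark_of(picture, query): "pixel" ([column, row] in pixels: a listed point, or the origin of a listed thing).
The state is a dict: "clock": time; "q": joint angles; "joint_vel": joint speeds; "effort": joint torques, N m; "position": TCP position; "tool_rot": TCP orientation; "ft_force": force on the tool from outside, world axes, zero at the start; "moment": the same for the moment, N m; "width": opening from 0.0 (shut) to 1.0 (fully open).
Only numpy, scipy, OpenCV 4.12 (cv2) and the standard library are available. Lean on these libraries where they do the work, as an engineer would, in place of code of your own. Each camera call takes 0.05 s, during which the arm holds its last target. There are 200 camera calls.

## Working session

There is one attempt and no reset: what is moved stays moved. The work goes in short steps, Python scripts to look and compute and a tool call to move; the robot and the scene stay as the last step left them, time stands still between calls to the robot, and variables do not carry over. Pictures are saved under pics/ and viewed, about 12 in all and at most 16, crops included, and the job is handed in when it is done.

Besides the shell and the picture viewer there is one more tool, called after ">>>" in YAML: its name, and indented under it one key for each argument. drive_tool: Moves the arm, as the interface text tells. Its arguments: {"type":"object","properties":{"rows":{"type":"array","items":{"type":"array","items":{"type":"number"}}}},"required":["rows"]}

```bash
mkdir -p pics
cat > h.py <<'E'
import numpy as np, cv2
from plant import bot, viewer, order
def ray(p,px):
    K=np.array(p["K"]);R=np.array(p["attitude"])
    if R.shape!=(3,3): raise Exception(str(R))
    d=np.linalg.solve(K,[px[0],px[1],1.0]); d=np.array([d[0],-d[1],-d[2]])
    return np.array(p["xyz"]),R@d
def atz(p,px,z):
    o,d=ray(p,px); return o+d*(z-o[2])/d[2]
def proj(p,X):
    R=np.array(p["attitude"]);c=R.T@(np.array(X)-np.array(p["xyz"]))
    u=np.array(p["K"])@[c[0],-c[1],-c[2]]; return u[:2]/u[2]
E
python3 - <<'E'
from h import *
s=bot.state();print(s)
for n in ["top","scene"]:
    p=viewer.get_image(n); print(n,[k for k in p],p["xyz"],np.round(p["attitude"],3).tolist(),np.round(p["K"],1).tolist(), p.get("dist"))
    cv2.imwrite(f"pics/{n}0.png",cv2.resize(p["color"],(800,600),interpolation=cv2.INTER_CUBIC))
    for q in ["ball_a","seat","bed","nose_l","shorting_plate","plate_handle","plate_rail_l","lh_1","rh_1","bin_lh","bin_rh","dial_grip","mark","multimeter","keypad","pliers","tester"]:
        r=viewer.mark_of(p,q); print(q,[(np.round(x["pixel"]).tolist(),round(x["confidence"],2)) for x in r[:7]])
E
```

```text
{'clock': 0.0, 'q': array([ 6.29585542e+01,  1.24763537e+01,  9.25290730e+01,  4.36475799e-04,
        7.51297279e+01, -6.42721146e+00]), 'joint_vel': array([ 0.01348802,  0.07015982, -0.01152961, -0.01390458,  0.06359286,
       -0.01861947]), 'effort': array([ 2.10672721e-05, -3.96835649e+01, -3.03853512e+01, -3.45553835e-04,
        9.79278790e-03, -5.24221818e-06]), 'position': array([0.21964941, 0.58429094, 0.23796718]), 'tool_rot': array([[ 3.52074763e-01,  9.35971259e-01, -1.07899180e-03],
       [ 9.35968948e-01, -3.52076311e-01, -2.09766413e-03],
       [-2.34324079e-03, -2.71368221e-04, -9.99997218e-01]]), 'ft_force': array([ 0.25752212, -0.24173399,  0.51309834]), 'moment': array([-0.05458774,  0.01987311, -0.00581164]), 'width': 0.9980979458436522}
top ['color', 'K', 'xyz', 'attitude', 'shot'] [0.47256188 0.09356895 1.2523665 ] [[-0.024, 0.998, -0.053], [-1.0, -0.023, 0.013], [0.012, 0.054, 0.998]] [[419.6, 0.0, 259.6], [0.0, 419.6, 192.4], [0.0, 0.0, 1.0]] None
ball_a [([288.0, 149.0], 0.93), ([274.0, 212.0], 0.74), ([324.0, 202.0], 0.61)]
seat [([290.0, 180.0], 0.58)]
b
[... 1342 characters left out ...]
, 250.0], 0.73)]
plate_handle []
plate_rail_l [([331.0, 163.0], 0.74), ([283.0, 250.0], 0.55)]
lh_1 [([269.0, 260.0], 0.68), ([286.0, 241.0], 0.66), ([183.0, 320.0], 0.6), ([248.0, 250.0], 0.32)]
rh_1 [([245.0, 226.0], 0.63), ([303.0, 213.0], 0.63), ([286.0, 194.0], 0.5), ([252.0, 249.0], 0.48)]
bin_lh [([182.0, 320.0], 0.95), ([241.0, 213.0], 0.41)]
bin_rh [([136.0, 280.0], 0.86), ([251.0, 345.0], 0.42)]
dial_grip [([205.0, 207.0], 0.47)]
mark [([215.0, 212.0], 0.96), ([330.0, 162.0], 0.66)]
multimeter [([343.0, 270.0], 0.8), ([253.0, 237.0], 0.49)]
keypad [([254.0, 344.0], 0.91), ([283.0, 250.0], 0.18)]
pliers [([240.0, 173.0], 0.61)]
tester [([256.0, 246.0], 0.71), ([325.0, 178.0], 0.26)]
```

Run:
```python
import cv2
a=cv2.imread("pics/top0.png")
# crop in 512x384 units cols 110..430 rows 90..330 scale 2.5
c=cv2.resize(a,(512,384),interpolation=cv2.INTER_AREA)
from h import *
p=viewer.get_image("top"); c=p["color"][85:265,190:430]
cv2.imwrite("pics/topcrop.png",cv2.resize(c,None,fx=3.33,fy=3.33,interpolation=cv2.INTER_CUBIC))
```

```text
(no output)
```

View pics/top0.png

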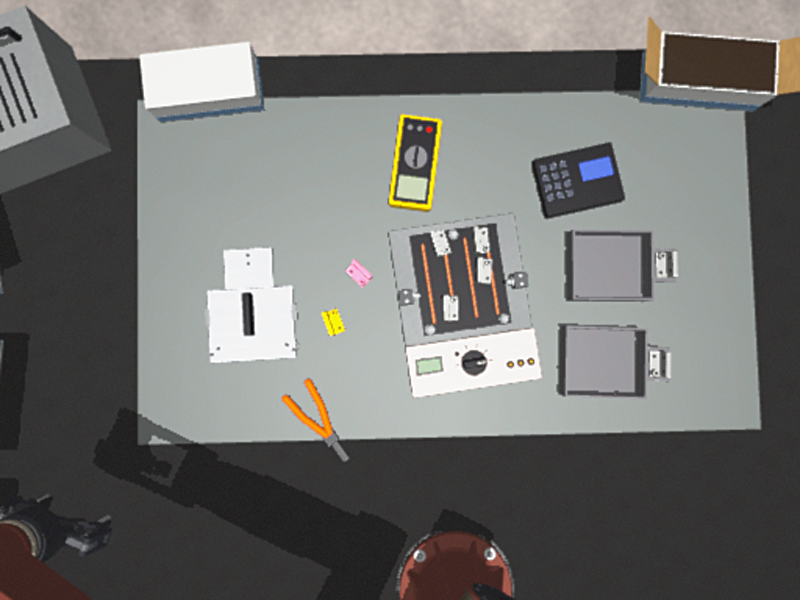

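View pics/topcrop.png

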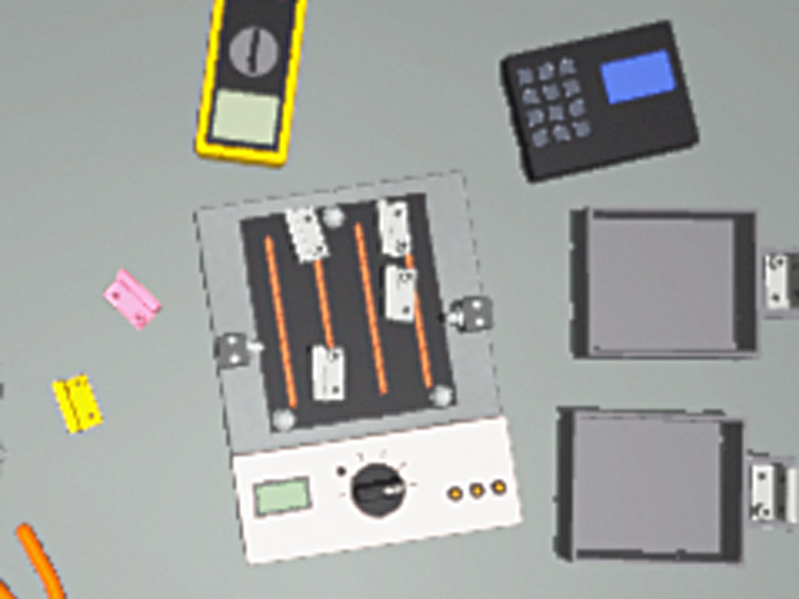

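View pics/scene0.png

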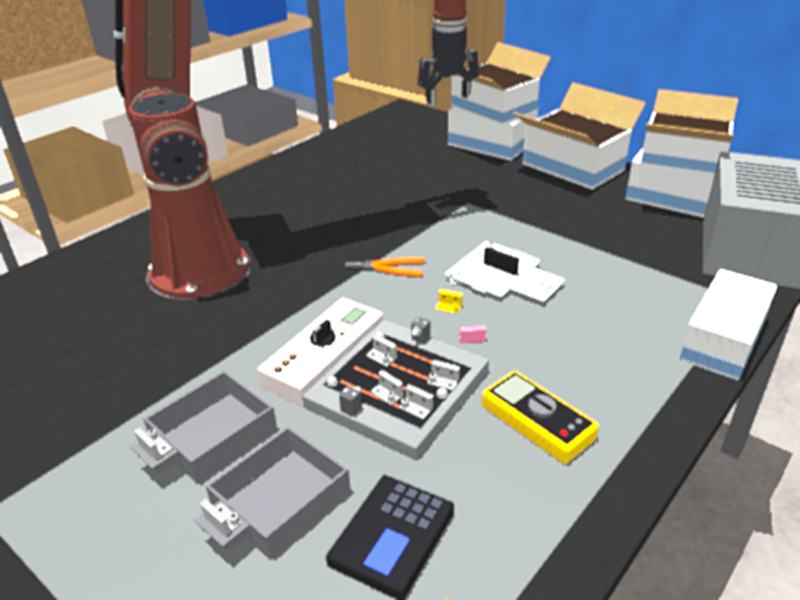

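The top view shows four brackets on the bed, at about (305,233), (393,227), (400,293) and (327,373) in the crop. The pink (132,298) and yellow (78,403) pieces lie off the bed and are the look-alikes. The plate is at left, and the two bins are at right with their samples on the ledges at (780,280) and (770,490). The dial points right, at about 3.1 rad, and the dot is up and to the left of it.

Run:
```python
from h import *
from scipy.optimize import least_squares
p=viewer.get_image("top")
obs=np.array([[275.3,210.8],[322.7,203.9],[290,150.2]])
L=np.array([[-.085,.07,.034],[-.085,-.07,.034],[.085,0,.034]])
def T(v,X):
    c,s=np.cos(v[2]),np.sin(v[2]); return np.array([v[0]+c*X[0]-s*X[1],v[1]+s*X[0]+c*X[1],X[2]])
f=lambda v:np.concatenate([proj(p,T(v,X))-o for X,o in zip(L,obs)])
r=least_squares(f,[.5,0,.1]);print("tester",r.x,r.fun)
for n,px,z in [("plate L back corner",(209/800*512,361/800*512),.0175),("plate R back",(296/800*512,357/800*512),.0175),("narrow L",(224/800*512,249.5/800*512),.0175),("narrow R",(272/800*512,249/800*512),.0175),
 ("handle top",(243.5/800*512,294/800*512),.0575),("handle bot",(252/800*512,334/800*512),.0575)]:
    print(n,np.round(atz(p,px,z),4))
for i,c in enumerate([(305,233),(393,227),(400,293),(327,373)]):
    print("br",i,np.round(atz(p,(c[0]/3.33+190,c[1]/3.33+85),.05),3))
for n,cs in [("far",[(571,210),(756,211),(757,356),(574,358)]),("near",[(557,407),(743,419),(743,562),(556,558)])]:
    for c in cs: print(n,np.round(atz(p,(c[0]/3.33+190,c[1]/3.33+85),.05),3))
```

```text
tester [ 0.57557794 -0.025099    0.12545977] [-0.1088822   0.2387806   0.04183849 -0.02543766  0.06815632 -0.21727941]
plate L back corner [0.4341 0.4479 0.0175]
plate R back [0.4376 0.2854 0.0175]
narrow L [0.6432 0.418  0.0175]
narrow R [0.6422 0.3276 0.0175]
handle top [0.5554 0.3729 0.0575]
handle bot [0.4823 0.3583 0.0575]
br 0 [0.644 0.012 0.05 ]
br 1 [ 0.647 -0.065  0.05 ]
br 2 [ 0.589 -0.069  0.05 ]
br 3 [ 0.522 -0.004  0.05 ]
far [ 0.658 -0.22   0.05 ]
far [ 0.654 -0.382  0.05 ]
far [ 0.528 -0.377  0.05 ]
far [ 0.53  -0.218  0.05 ]
near [ 0.488 -0.202  0.05 ]
near [ 0.474 -0.362  0.05 ]
near [ 0.351 -0.357  0.05 ]
near [ 0.358 -0.196  0.05 ]
```

>>> drive_tool:
  rows:
    - [45, -60, 0, 0, 40]
    - [45, -60, 0, 0, 40]
    - [45, -60, 0, 0, 40]
    - [45, -60, 10, 0, 40]
    - [45, -60, 10, 0, 40]
    - [30, -60, 10, 0, 40]
    - [0, -60, 10, 0, 40]
    - [0, -60, 10, 0, 40]
    - [0, -50, 10, 0, 40]
    - [0, 0, 0, 0, 40]

```text
clock: 3.15
position: [0.4378, 0.1002, 0.2983]
tool_rot: [[0.35, 0.937, 0.009], [0.937, -0.35, 0.002], [0.005, 0.008, -1.0]]
ft_force: [0.7, 0.4, -0.2]
width: 0.471
```

>>> drive_tool:
  rows:
    - [30, -45, 20, 0.16, 40]
    - [30, -45, 20, 0.16, 40]
    - [30, -35, 20, 0.16, 40]
    - [20, 0, 20, 0, 40]
    - [0, 0, 0, 0, 40]

```text
clock: 3.78
position: [0.5502, -0.024, 0.3786]
tool_rot: [[-0.143, 0.99, 0.005], [0.99, 0.143, 0.009], [0.008, 0.006, -1.0]]
ft_force: [-0.2, -0.1, -0.9]
width: 0.468
```

Run:
```python
from h import *
p=viewer.get_image("wrist"); print(p["xyz"],np.round(p["attitude"],3).tolist(),np.round(p["K"],1).tolist())
s=bot.state();print(s["position"],s["q"])
cv2.imwrite("pics/w1.png",cv2.resize(p["color"],(800,600),interpolation=cv2.INTER_CUBIC))
for q in ["ball_a","lh_1","rh_1","nose_l","dial_grip","bin_lh","bin_rh"]:
    r=viewer.mark_of(p,q); print(q,[(np.round(x["pixel"]).tolist(),round(x["confidence"],2)) for x in r[:7]])
```

```text
[ 0.4757986 -0.0374193  0.5129259] [[-0.144, -0.945, -0.295], [0.99, -0.135, -0.049], [0.007, -0.299, 0.954]] [[342.7, 0.0, 255.5], [0.0, 342.7, 191.6], [0.0, 0.0, 1.0]]
[ 0.54898623 -0.02381119  0.37710929] [ -10.09454351   -1.45657077   92.87197099    0.53736131   88.54579386
 -108.35546328]
ball_a [([305.0, 94.0], 0.77), ([203.0, 95.0], 0.72), ([256.0, 157.0], 0.49), ([251.0, 155.0], 0.24)]
lh_1 [([226.0, 202.0], 0.83), ([272.0, 206.0], 0.77)]
rh_1 [([427.0, 129.0], 0.81), ([225.0, 166.0], 0.72), ([369.0, 189.0], 0.66), ([276.0, 121.0], 0.59)]
nose_l [([310.0, 147.0], 0.67)]
dial_grip [([259.0, 38.0], 0.63)]
bin_lh [([63.0, 140.0], 0.95), ([249.0, 155.0], 0.71), ([225.0, 202.0], 0.34)]
bin_rh [([77.0, 12.0], 0.77), ([280.0, 123.0], 0.53)]
```

View pics/w1.png

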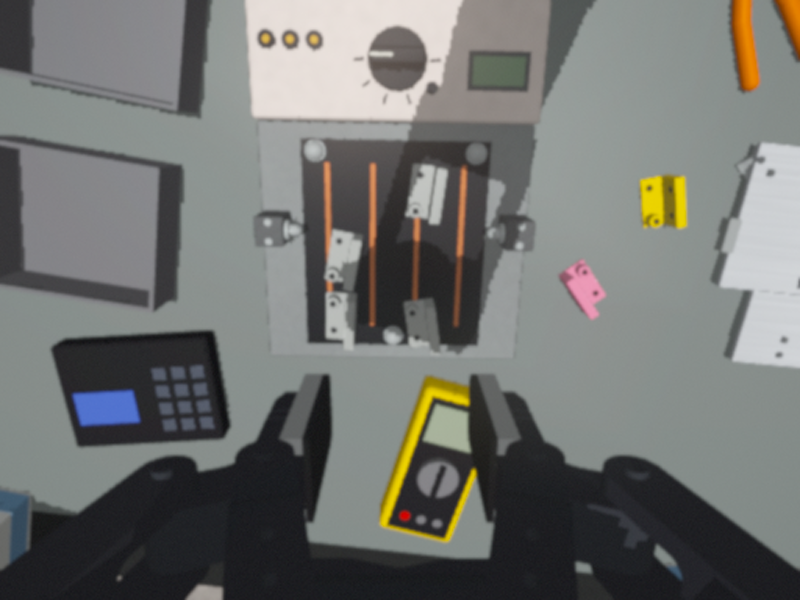

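>>> drive_tool:
  rows:
    - [20, 0, -55, 0, 30]
    - [20, 0, -55, 0, 30]
    - [15, 0, -55, 0, 30]
    - [0, 0, 0, 0, 30]
    - [0, 0, 0, 0, 30]

```text
clock: 4.8
position: [0.6039, -0.0232, 0.2121]
tool_rot: [[-0.144, 0.989, 0.009], [0.99, 0.144, 0.008], [0.006, 0.01, -1.0]]
ft_force: [-0.5, -0.0, 0.8]
width: 0.35
```

Run:
```python
from h import *
p=viewer.get_image("wrist"); print(p["xyz"],np.round(p["attitude"],4).tolist())
s=bot.state();print(s["position"],s["tool_rot"].tolist())
import pickle; pickle.dump(p,open("w2.pkl","wb"))
c=p["color"];print(c.shape)
cv2.imwrite("pics/w2.png",cv2.resize(c[0:300,80:480],(800,600),interpolation=cv2.INTER_CUBIC))
for q in ["ball_a","lh_1","rh_1","nose_l"]:
    r=viewer.mark_of(p,q); print(q,[(np.round(x["pixel"],1).tolist(),round(x["confidence"],2)) for x in r[:7]])
```

```text
[ 0.52887305 -0.03647851  0.34615865] [[-0.145, -0.9431, -0.2993], [0.9894, -0.1368, -0.0483], [0.0047, -0.3032, 0.9529]]
[ 0.60341387 -0.0231452   0.21180289] [[-0.14431213198098986, 0.9894939821283716, 0.008698729495690784], [0.9895120734887934, 0.14424752743884872, 0.007649003051845547], [0.0063138722674699315, 0.009711341797940077, -0.9999329101782147]]
(384, 512, 3)
ball_a [([254.7, 226.0], 0.84)]
lh_1 [([218.3, 204.0], 0.82), ([294.0, 209.9], 0.76)]
rh_1 [([303.3, 80.1], 0.98), ([429.7, 182.9], 0.96), ([219.1, 149.2], 0.87)]
nose_l [([355.6, 116.8], 0.74)]
```

View pics/w2.png

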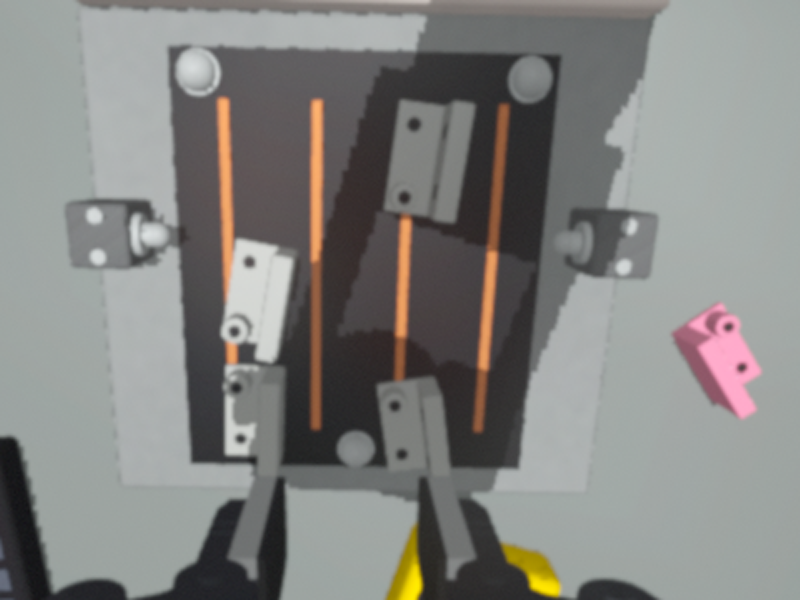

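The bracket at upper middle (crop 430,160) and the one at left middle (255,300) have the rib on the right and the boss at the lower end. With the rib turned to the far side, the boss is at the right, so both are right-hand. The lower left (240,410) and lower middle (410,425) have the boss at the upper end, so they are left-hand. The networks agree.

Run:
```python
from h import *
import pickle; p=pickle.load(open("w2.pkl","rb"))
from scipy.optimize import least_squares
obs=np.array([[345,39.5],[179,36],[258,224]])
L=np.array([[-.085,.07,.034],[-.085,-.07,.034],[.085,0,.034]])
def T(v,X):
    c,s=np.cos(v[2]),np.sin(v[2]); return np.array([v[0]+c*X[0]-s*X[1],v[1]+s*X[0]+c*X[1],X[2]])
f=lambda v:np.concatenate([proj(p,T(v,X))-o for X,o in zip(L,obs)])
r=least_squares(f,[.5,0,.1]);print("tester",r.x,np.round(r.fun,2))
for n,o,t in [("A",(303.3,80.1),(456,161)),("B",(219.1,149.2),(277,303)),("C",(218.3,204),None),("D",(294,209.9),None)]:
    print(n,np.round(atz(p,o,.03),4), np.round(atz(p,(t[0]/2+80,t[1]/2),.06),4) if t else "")
def yaw(a,b,z):
    A=atz(p,(a[0]/2+80,a[1]/2),z);B=atz(p,(b[0]/2+80,b[1]/2),z);d=A-B;return np.round(np.linalg.norm(d),4),np.round(np.degrees(np.arctan2(d[1],d[0])),1)
for n,boss,hole in [("A",(405,197),(413,124)),("B",(235,330),(249,262)),("C",(240,438),(235,386)),("D",(402,454),(395,400))]:
    # boss top z=.046 hole z=.034
    zb,zh=(.046,.034) if n in"AB" else (.034,.046)
    A=atz(p,(boss[0]/2+80,boss[1]/2),zb);B=atz(p,(hole[0]/2+80,hole[1]/2),zh);d=A-B
    print(n,"holes",np.round(A,4),np.round(B,4),np.linalg.norm(d[:2]),np.degrees(np.arctan2(d[1],d[0])))
```

```text
tester [ 0.57655828 -0.02395947  0.12676672] [ 0.68 -0.33 -0.65 -0.34 -0.03  1.07]
A [0.5205 0.0062 0.03  ] [0.5211 0.0059 0.06  ]
B [ 0.5921 -0.06    0.03  ] [ 0.5881 -0.058   0.06  ]
C [ 0.646  -0.0546  0.03  ] 
D [0.6415 0.0198 0.03  ] 
A holes [ 0.5381 -0.0106  0.046 ] [ 0.5083 -0.0113  0.034 ] 0.0298077797558872 1.2710660464670593
B holes [ 0.6059 -0.0763  0.046 ] [ 0.5766 -0.0746  0.034 ] 0.029273298396788296 -3.328246708568944
C holes [ 0.6626 -0.0704  0.034 ] [ 0.6322 -0.0739  0.046 ] 0.030664644467903898 6.463020917895434
D holes [0.6597 0.0096 0.034 ] [6.283e-01 1.000e-04 4.600e-02] 0.03275648572326215 16.907345081552364
```

>>> drive_tool:
  rows:
    - [-45, 14, -35, -0.12, 28]
    - [-45, 14, -40, 0, 28]
    - [0, 0, -35, 0, 28]
    - [0, 0, 0, 0, 28]

```text
clock: 5.55
position: [0.5151, 0.0046, 0.1079]
tool_rot: [[-0.02, 0.999, 0.026], [1.0, 0.02, 0.004], [0.003, 0.026, -1.0]]
ft_force: [0.2, 0.4, -0.1]
width: 0.329
```

>>> drive_tool:
  rows:
    - [-1, 1, -35, 0, 28]
    - [0, 0, -22, 0, 28]
    - [0, 0, 0, 0, 28]
    - [0, 0, 0, 0, 4]
    - [0, 0, 0, 0, 4]
    - [0, 0, 0, 0, 4]
    - [0, 0, 0, 0, 4]

```text
clock: 6.42
position: [0.5276, 0.0036, 0.0644]
tool_rot: [[-0.02, 0.998, 0.051], [1.0, 0.02, 0.001], [-0.0, 0.051, -0.999]]
ft_force: [-0.3, 0.2, -1.3]
width: 0.076
```

Run:
```python
from h import *
s=bot.state();print(s["position"],s["q"],s["width"],s["joint_vel"],s["ft_force"],s["effort"])
p=viewer.get_image("wrist")
cv2.imwrite("pics/w3.png",p["color"][0:384,60:460])
```

```text
[0.52760504 0.00364977 0.06436124] [ -7.46499132  11.88274516 114.28440164   0.53907958  50.919186
 -98.9227356 ] 0.07640087962524311 [-0.05147199 -0.24866562 -0.13249216 -0.06325904  0.1644074  -0.10270925] [-0.25915801  0.2193501  -1.30724765] [-7.59864575e-03 -3.36032474e+01 -2.47074920e+01  2.01984972e-02
 -2.09428710e-01 -1.99451861e-04]
```

View pics/w3.png

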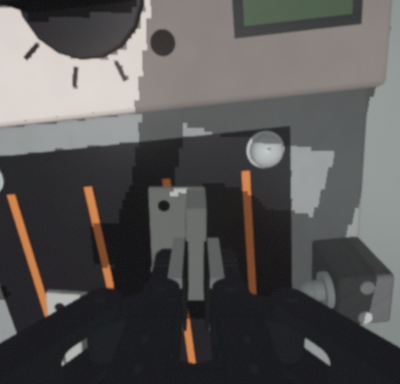

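>>> drive_tool:
  rows:
    - [0, 0, 0, 0, 28]
    - [0, 0, 3, 0, 28]
    - [-7, 1, 0, 0, 28]
    - [-6, 1, 0, 0, 28]
    - [0, 0, -6, 0, 28]
    - [0, 0, -6, 0, 28]
    - [0, 0, 0, 0, 28]

```text
clock: 7.35
position: [0.513, 0.0059, 0.0545]
tool_rot: [[-0.02, 0.999, 0.051], [1.0, 0.02, 0.001], [-0.0, 0.051, -0.999]]
ft_force: [-0.5, 0.4, -0.0]
width: 0.329
```

>>> drive_tool:
  rows:
    - [1, 0, -5, 0, 28]
    - [0, 0, 0, 0, 3]
    - [0, 0, 0, 0, 3]
    - [0, 0, 0, 0, 3]
    - [0, 0, 0, 0, 3]
    - [0, 0, 10, 0, 3]
    - [0, 0, 15, 0, 3]
    - [0, 0, 20, 0, 3]
    - [0, 0, 25, 0, 3]
    - [0, 0, 25, 0, 3]
    - [0, 0, 25, 0, 3]
    - [0, 0, 0, 0, 3]

```text
clock: 8.85
position: [0.5151, 0.0058, 0.1791]
tool_rot: [[-0.02, 0.998, 0.056], [1.0, 0.02, -0.0], [-0.001, 0.056, -0.998]]
ft_force: [0.3, -0.7, -0.9]
width: 0.086
```

>>> drive_tool:
  rows:
    - [0, -20, 15, 0, 3]
    - [0, -35, 15, 0, 3]
    - [0, -40, 15, 0, 3]
    - [0, -40, 15, 0, 3]
    - [0, -40, 10, 0, 3]
    - [0, -40, 10, 0, 3]
    - [0, -40, 0, 0, 3]
    - [0, -20, 0, 0, 3]
    - [0, 0, 0, 0, 3]

```text
clock: 9.98
position: [0.5087, -0.2742, 0.2534]
tool_rot: [[-0.022, 0.999, 0.045], [1.0, 0.022, 0.006], [0.005, 0.046, -0.999]]
ft_force: [0.6, 1.3, -0.6]
width: 0.085
```

Run:
```python
from h import *
s=bot.state();print(s["position"],np.round(s["tool_rot"],3).tolist(),s["q"],s["width"],s["ft_force"])
p=viewer.get_image("wrist"); print(p["xyz"],np.round(p["attitude"],3).tolist())
import pickle; pickle.dump(p,open("w4.pkl","wb"))
cv2.imwrite("pics/w4.png",cv2.resize(p["color"],(800,600),interpolation=cv2.INTER_CUBIC))
for q in ["bin_lh","bin_rh","lh_1","rh_1"]:
    r=viewer.mark_of(p,q); print(q,[(np.round(x["pixel"],1).tolist(),round(x["confidence"],2),np.round(atz(p,x["pixel"],.0),3)) for x in r[:7]])
```

```text
[ 0.50869194 -0.27423158  0.25344404] [[-0.022, 0.999, 0.045], [1.0, 0.022, 0.006], [0.005, 0.046, -0.999]] [ -36.22898435    4.73865572   99.61211308    1.89868179   73.7643942
 -127.99255574] 0.08497262125253237 [ 0.57848754  1.34262201 -0.63666782]
[ 0.42814826 -0.27818995  0.38477218] [[-0.023, -0.941, -0.336], [1.0, -0.02, -0.011], [0.004, -0.337, 0.942]]
bin_lh [([225.1, 213.3], 0.74, array([ 0.594, -0.31 ,  0.   ]))]
bin_rh [([248.4, 54.6], 0.77, array([ 0.414, -0.284,  0.   ]))]
lh_1 [([437.4, 269.0], 0.98, array([ 0.667, -0.035,  0.   ])), ([499.3, 265.5], 0.73, array([0.661, 0.045, 0.   ]))]
rh_1 [([256.2, 259.2], 0.95, array([ 0.658, -0.271,  0.   ])), ([442.0, 227.3], 0.93, array([ 0.608, -0.041,  0.   ]))]
```

View pics/w4.png

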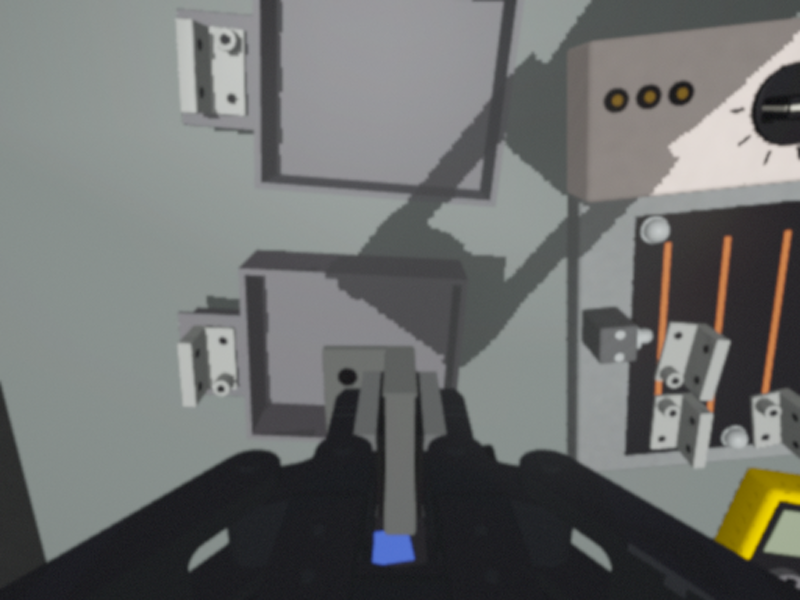

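Bracket A is held. The near bin's sample has its rib at left and boss at the top (229,40), so it is right-hand. The far bin's sample has its boss at the bottom (222,387), so it is left-hand. The networks agree.

>>> drive_tool:
  rows:
    - [-20, -6, -10, 0, 3]
    - [-25, -8, -25, 0, 3]
    - [-30, -8, -30, 0, 3]
    - [-25, -8, -25, 0, 3]
    - [-5, 0, -25, 0, 3]
    - [0, 0, 0, 0, 3]

```text
clock: 10.98
position: [0.404, -0.2965, 0.1386]
tool_rot: [[-0.036, 0.998, 0.051], [0.999, 0.036, 0.005], [0.003, 0.051, -0.999]]
ft_force: [-0.3, 0.0, -0.8]
width: 0.086
```

>>> drive_tool:
  rows:
    - [1, -4, -25, 0, 3]
    - [1, -4, -25, 0, 3]
    - [0, 0, -25, 0, 3]
    - [0, 0, -20, 0, 3]
    - [0, 0, -10, 0, 3]
    - [0, 0, 0, 0, 3]

```text
clock: 11.72
position: [0.4159, -0.3073, 0.0409]
tool_rot: [[-0.043, 0.997, 0.065], [0.999, 0.044, -0.007], [-0.01, 0.064, -0.998]]
ft_force: [0.1, -0.0, -0.9]
width: 0.094
```

>>> drive_tool:
  rows:
    - [-4, 0, -7, 0, 3]
    - [0, 0, 0, 0, 28]
    - [0, 0, 0, 0, 28]
    - [0, 0, 0, 0, 28]
    - [0, 0, 25, 0, 28]
    - [0, 0, 40, 0, 28]
    - [0, 0, 40, 0, 28]
    - [0, 0, 40, 0, 28]
    - [0, 0, 0, 0, 28]

```text
clock: 12.85
position: [0.4134, -0.3091, 0.187]
tool_rot: [[-0.043, 0.997, 0.07], [0.999, 0.044, -0.013], [-0.016, 0.069, -0.997]]
ft_force: [-0.5, 0.4, 0.7]
width: 0.326
```

>>> drive_tool:
  rows:
    - [20, 25, 0, 0.13, 24]
    - [26, 37, 0, 0.12, 24]
    - [26, 37, 0, 0, 24]
    - [26, 37, 0, 0, 24]
    - [26, 37, 0, 0, 24]
    - [26, 37, 0, 0, 24]
    - [26, 37, 0, 0, 24]
    - [26, 37, 0, 0, 24]
    - [26, 37, 0, 0, 24]
    - [8, 12, 0, 0, 24]
    - [0, 0, 0, 0, 24]

```text
clock: 14.22
position: [0.6476, 0.0357, 0.1736]
tool_rot: [[-0.293, 0.955, 0.053], [0.956, 0.293, 0.008], [-0.008, 0.053, -0.999]]
ft_force: [-0.4, 0.1, 1.0]
width: 0.278
```

```bash
cat >> h.py <<'E'
def br(p):
    for q in ["lh_1","rh_1"]:
        print(q,[(np.round(x["pixel"]).tolist(),round(x["confidence"],2),np.round(atz(p,x["pixel"],.03),4).tolist()) for x in viewer.mark_of(p,q) if x["confidence"]>.4])
E
python3 - <<'E'
from h import *
for n in ["wrist","top"]:
    p=viewer.get_image(n); print(n);br(p)
E
```

```text
wrist
lh_1 [([242.0, 158.0], 0.97, [0.6413, 0.0193, 0.03]), ([330.0, 50.0], 0.61, [0.5432, 0.0578, 0.03]), ([152.0, 137.0], 0.6, [0.6461, -0.0552, 0.03])]
rh_1 [([160.0, 68.0], 0.74, [0.5924, -0.0597, 0.03]), ([407.0, 151.0], 0.68, [0.5959, 0.1459, 0.03])]
top
lh_1 [([276.0, 155.0], 0.46, [0.6466, 0.0257, 0.03])]
rh_1 [([213.0, 209.0], 0.72, [0.4933, 0.2139, 0.03]), ([231.0, 173.0], 0.59, [0.5969, 0.1595, 0.03]), ([392.0, 231.0], 0.46, [0.4161, -0.3043, 0.03])]
```

>>> drive_tool:
  rows:
    - [0, -7, -25, 0, 24]
    - [0, -7, -25, 0, 24]
    - [0, 0, -25, 0, 24]
    - [0, 0, -20, 0, 24]
    - [0, 0, 0, 0, 24]

```text
clock: 15.15
position: [0.648, 0.0154, 0.0805]
tool_rot: [[-0.285, 0.957, 0.061], [0.958, 0.285, 0.006], [-0.011, 0.06, -0.998]]
ft_force: [-0.3, 1.0, 0.2]
width: 0.277
```

>>> drive_tool:
  rows:
    - [0, 3, -8, 0, 24]
    - [0, 3, -8, 0, 24]
    - [0, 0, -7, 0, 24]
    - [1, 0, -6, 0, 24]
    - [0, 0, 0, 0, 24]

```text
clock: 15.78
position: [0.6515, 0.022, 0.0527]
tool_rot: [[-0.286, 0.956, 0.066], [0.958, 0.286, 0.006], [-0.013, 0.065, -0.998]]
ft_force: [0.3, 0.3, 0.4]
width: 0.279
```

>>> drive_tool:
  rows:
    - [-1, 0, -3, 0, 24]
    - [0, 0, 0, 0, 3]
    - [0, 0, 0, 0, 3]
    - [0, 0, 0, 0, 3]
    - [0, 0, 0, 0, 3]
    - [0, 0, 10, 0, 3]
    - [0, 0, 20, 0, 3]
    - [0, 0, 25, 0, 3]
    - [0, 0, 25, 0, 3]
    - [0, -20, 10, 0, 3]
    - [0, -35, 10, 0, 3]
    - [0, -40, 0, 0, 3]

```text
clock: 17.27
position: [0.6521, -0.0755, 0.161]
tool_rot: [[-0.29, 0.954, 0.074], [0.957, 0.291, 0.004], [-0.018, 0.072, -0.997]]
ft_force: [1.1, -0.2, -1.2]
width: 0.087
```

>>> drive_tool:
  rows:
    - [-8, -40, 0, -0.12, 3]
    - [-8, -40, 0, -0.12, 3]
    - [-8, -40, 0, 0, 3]
    - [-8, -40, 0, 0, 3]
    - [-8, -40, 0, 0, 3]
    - [-8, -35, 0, 0, 3]
    - [-4, -20, -5, 0, 3]
    - [0, 0, -20, 0, 3]
    - [0, 0, -25, 0, 3]
    - [0, 0, -20, 0, 3]
    - [0, 0, 0, 0, 3]

```text
clock: 18.65
position: [0.592, -0.3475, 0.0878]
tool_rot: [[-0.039, 0.997, 0.07], [0.999, 0.04, -0.015], [-0.018, 0.07, -0.997]]
ft_force: [-1.0, -0.3, -0.9]
width: 0.086
```

>>> drive_tool:
  rows:
    - [3, 8, -8, 0, 3]
    - [0, 8, -15, 0, 3]
    - [0, 0, -15, 0, 3]
    - [0, 0, -12, 0, 3]
    - [0, 0, 0, 0, 3]
    - [0, 0, 0, 0, 26]
    - [0, 0, 0, 0, 26]
    - [0, 0, 20, 0, 26]
    - [0, 0, 30, 0, 26]
    - [0, 0, 40, 0, 26]
    - [0, 20, 30, 0, 26]
    - [0, 0, 0, 0, 26]

```text
clock: 20.15
position: [0.5998, -0.3121, 0.1699]
tool_rot: [[-0.04, 0.996, 0.083], [0.999, 0.042, -0.024], [-0.027, 0.082, -0.996]]
ft_force: [-0.1, 0.1, -0.4]
width: 0.308
```

>>> drive_tool:
  rows:
    - [0, 10, 0, -0.18, 26]
    - [0, 20, 0, -0.18, 26]
    - [0, 20, 0, -0.18, 26]
    - [0, 20, 0, -0.18, 26]
    - [0, 20, 0, -0.18, 26]
    - [0, 20, 0, -0.18, 26]
    - [0, 20, 0, -0.18, 26]
    - [0, 20, 0, -0.18, 26]
    - [0, 20, 0, -0.18, 26]
    - [0, 20, 0, -0.18, 26]
    - [0, 20, 0, -0.18, 26]
    - [0, 20, 0, -0.18, 26]

```text
clock: 21.65
position: [0.5962, -0.0833, 0.1678]
tool_rot: [[0.809, -0.582, -0.08], [-0.587, -0.808, -0.051], [-0.035, 0.088, -0.996]]
ft_force: [-0.4, -0.3, -0.5]
width: 0.306
```

>>> drive_tool:
  rows:
    - [0, 10, 0, -0.18, 26]
    - [0, 0, 0, -0.18, 26]
    - [0, 0, 0, -0.18, 26]
    - [0, 0, 0, -0.18, 26]
    - [0, 0, 0, -0.18, 26]
    - [0, 0, 0, 0, 26]

```text
clock: 22.4
position: [0.5949, -0.0744, 0.1648]
tool_rot: [[0.015, -0.996, -0.092], [-0.999, -0.019, 0.034], [-0.035, 0.092, -0.995]]
ft_force: [-0.1, -0.1, -0.4]
width: 0.302
```

>>> drive_tool:
  rows:
    - [-4, 8, -25, -0.07, 26]
    - [-4, 8, -25, 0, 26]
    - [-4, 0, -25, 0, 26]
    - [0, 0, -10, 0, 26]
    - [0, 0, 0, 0, 26]

```text
clock: 23.02
position: [0.5835, -0.0595, 0.0782]
tool_rot: [[-0.043, -0.995, -0.087], [-0.998, 0.04, 0.038], [-0.034, 0.089, -0.995]]
ft_force: [-0.4, 0.8, 0.7]
width: 0.304
```

Run:
```python
from h import *
for n in ["top"]:
    p=viewer.get_image(n); print(n);br(p)
    cv2.imwrite("pics/t5.png",cv2.resize(p["color"][110:280,240:460],None,fx=3.5,fy=3.5,interpolation=cv2.INTER_CUBIC))
```

```text
top
lh_1 [([396.0, 171.0], 0.59, [0.5903, -0.3253, 0.03]), ([157.0, 202.0], 0.44, [0.5184, 0.3769, 0.03])]
rh_1 [([233.0, 172.0], 0.59, [0.5982, 0.1531, 0.03]), ([132.0, 204.0], 0.51, [0.514, 0.4488, 0.03]), ([392.0, 229.0], 0.45, [0.4224, -0.3057, 0.03])]
```

View pics/t5.png

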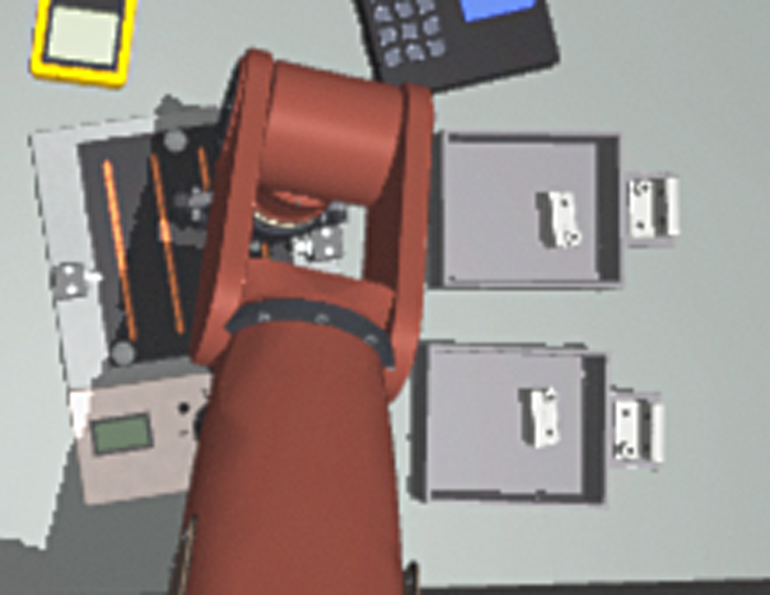

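Both placed brackets rest in their bins, at (560,220) and (543,418). Next I descend on B.

>>> drive_tool:
  rows:
    - [0, 1, -10, 0, 26]
    - [0, 0, -10, 0, 26]
    - [0, 0, -8, 0, 26]
    - [0, 0, 0, 0, 26]

```text
clock: 23.68
position: [0.5862, -0.0591, 0.0517]
tool_rot: [[-0.043, -0.996, -0.081], [-0.999, 0.041, 0.036], [-0.033, 0.082, -0.996]]
ft_force: [0.4, 0.6, -0.1]
width: 0.307
```

>>> drive_tool:
  rows:
    - [-3, 0, -2, 0, 26]
    - [0, 0, 0, 0, 3]
    - [0, 0, 0, 0, 3]
    - [0, 0, 0, 0, 3]
    - [0, 0, 0, 0, 3]
    - [0, 0, 10, 0, 3]
    - [0, 0, 20, 0, 3]
    - [0, 0, 30, 0, 3]
    - [0, 0, 30, 0, 3]
    - [-10, -20, 10, 0, 3]
    - [-15, -30, 0, 0, 3]
    - [0, 0, 0, 0, 3]

```text
clock: 25.18
position: [0.5573, -0.1125, 0.1591]
tool_rot: [[-0.042, -0.996, -0.076], [-0.999, 0.04, 0.033], [-0.03, 0.077, -0.997]]
ft_force: [0.7, 0.8, -0.0]
width: 0.089
```

>>> drive_tool:
  rows:
    - [-20, -18, 0, 0, 3]
    - [-28, -25, 0, 0, 3]
    - [-28, -25, 0, 0, 3]
    - [-28, -25, 0, 0, 3]
    - [-28, -25, 0, 0, 3]
    - [-15, -14, -10, 0, 3]
    - [0, 0, -20, 0, 3]
    - [0, 0, -20, 0, 3]
    - [0, 0, -20, 0, 3]
    - [0, 0, 0, 0, 3]

```text
clock: 26.42
position: [0.4014, -0.2477, 0.0864]
tool_rot: [[-0.046, -0.996, -0.077], [-0.998, 0.043, 0.037], [-0.034, 0.079, -0.996]]
ft_force: [0.4, 0.2, -1.8]
width: 0.088
```

>>> drive_tool:
  rows:
    - [3, 1, -10, 0, 3]
    - [3, 1, -15, 0, 3]
    - [0, 0, -15, 0, 3]
    - [0, 0, -12, 0, 3]
    - [0, 0, 0, 0, 3]
    - [0, 0, 0, 0, 20]
    - [0, 0, 0, 0, 20]
    - [0, 0, 15, 0, 20]
    - [0, 0, 30, 0, 20]
    - [10, 10, 40, 0, 20]
    - [25, 25, 30, 0, 20]
    - [0, 0, 0, 0, 26]

```text
clock: 27.92
position: [0.4467, -0.2122, 0.158]
tool_rot: [[-0.047, -0.997, -0.067], [-0.999, 0.045, 0.031], [-0.028, 0.069, -0.997]]
ft_force: [-0.3, -0.8, -1.3]
width: 0.307
```

>>> drive_tool:
  rows:
    - [20, 15, 0, 0.16, 26]
    - [28, 21, 0, 0, 26]
    - [28, 21, 0, 0, 26]
    - [28, 21, 0, 0, 26]
    - [28, 21, 0, 0, 26]
    - [28, 21, 0, 0, 26]
    - [28, 21, 0, 0, 26]
    - [15, 12, 0, 0, 26]
    - [0, 0, 0, 0, 26]

```text
clock: 29.05
position: [0.6482, -0.0602, 0.1563]
tool_rot: [[0.115, -0.99, -0.08], [-0.993, -0.117, 0.014], [-0.023, 0.078, -0.997]]
ft_force: [-0.6, -0.8, -0.1]
width: 0.302
```

Run:
```python
from h import *
for n in ["wrist","scene"]:
    p=viewer.get_image(n); print(n);br(p)
    print([ (np.round(x["pixel"]),x["confidence"],atz(p,x["pixel"],.075)) for x in viewer.mark_of(p,"dial_grip")])
```

```text
wrist
lh_1 [([252.0, 175.0], 0.66, [0.6467, -0.0568, 0.03])]
rh_1 [([10.0, 185.0], 0.55, [0.6143, 0.1359, 0.03])]
[]
scene
lh_1 [([169.0, 322.0], 0.88, [0.6013, -0.3387, 0.03]), ([269.0, 259.0], 0.63, [0.6482, -0.0501, 0.03]), ([252.0, 346.0], 0.57, [0.779, -0.2707, 0.03])]
rh_1 [([133.0, 283.0], 0.62, [0.4482, -0.3155, 0.03]), ([168.0, 322.0], 0.6, [0.598, -0.3389, 0.03]), ([287.0, 195.0], 0.5, [0.5196, 0.1944, 0.03]), ([149.0, 269.0], 0.49, [0.4402, -0.2619, 0.03]), ([301.0, 216.0], 0.49, [0.6117, 0.1376, 0.03])]
[(array([206., 207.]), 0.69, array([ 0.41591722, -0.03662868,  0.075     ])), (array([240., 173.]), 0.61, array([0.37802672, 0.14550231, 0.075     ])), (array([343., 268.]), 0.39, array([ 0.82884259, -0.0043221 ,  0.075     ]))]
```

C has not moved. Target is (0.654, -0.055).

>>> drive_tool:
  rows:
    - [3, 3, -20, 0, 26]
    - [2, 2, -25, 0, 26]
    - [0, 0, -25, 0, 26]
    - [0, 0, -15, 0, 26]
    - [0, 0, -10, 0, 26]
    - [0, 0, 0, 0, 26]

```text
clock: 30.2
position: [0.6513, -0.0554, 0.0546]
tool_rot: [[0.112, -0.99, -0.081], [-0.993, -0.114, 0.015], [-0.025, 0.079, -0.997]]
ft_force: [0.5, -1.6, 0.6]
width: 0.307
```

>>> drive_tool:
  rows:
    - [3, 0, -4, 0, 26]
    - [0, 0, 0, 0, 3]
    - [0, 0, 0, 0, 3]
    - [0, 0, 0, 0, 3]
    - [0, 0, 0, 0, 3]
    - [0, 0, 10, 0, 3]
    - [0, 0, 20, 0, 3]
    - [0, 0, 30, 0, 3]
    - [0, 0, 30, 0, 3]
    - [-10, -20, 10, 0, 3]
    - [-10, -35, 0, 0, 3]
    - [-10, -40, 0, 0, 3]

```text
clock: 31.7
position: [0.626, -0.1531, 0.1633]
tool_rot: [[0.118, -0.991, -0.071], [-0.993, -0.119, 0.011], [-0.02, 0.069, -0.997]]
ft_force: [0.1, -0.2, -0.6]
width: 0.084
```

>>> drive_tool:
  rows:
    - [-8, -35, 0, -0.1, 3]
    - [-8, -35, 0, 0, 3]
    - [-6, -22, -10, 0, 3]
    - [0, 0, -20, 0, 3]
    - [0, 0, -25, 0, 3]
    - [0, 0, -15, 0, 3]
    - [0, 0, 0, 0, 3]

```text
clock: 32.58
position: [0.5952, -0.2541, 0.0893]
tool_rot: [[0.007, -0.997, -0.074], [-1.0, -0.008, 0.019], [-0.02, 0.074, -0.997]]
ft_force: [-0.5, 0.1, -0.2]
width: 0.091
```

>>> drive_tool:
  rows:
    - [4, -4, -10, 0, 3]
    - [4, -3, -15, 0, 3]
    - [0, 0, -15, 0, 3]
    - [0, 0, -14, 0, 3]
    - [0, 0, 0, 0, 3]
    - [0, 0, 0, 0, 20]
    - [0, 0, 0, 0, 20]
    - [0, 0, 15, 0, 20]
    - [0, 0, 30, 0, 20]
    - [-5, 20, 40, 0, 30]
    - [-10, 40, 40, 0, 40]
    - [-10, 40, 30, 0, 40]

```text
clock: 34.08
position: [0.5809, -0.1621, 0.1979]
tool_rot: [[0.004, -0.998, -0.066], [-1.0, -0.005, 0.016], [-0.016, 0.066, -0.998]]
ft_force: [0.8, 0.1, 0.7]
width: 0.472
```

>>> drive_tool:
  rows:
    - [-5, 55, 0, 0, 40]
    - [-5, 55, 0, 0, 40]
    - [-5, 55, 0, 0, 40]
    - [-5, 55, 0, 0, 40]
    - [-5, 55, 0, 0, 40]
    - [-5, 55, 0, 0, 40]
    - [0, 55, 0, 0, 40]
    - [0, 55, 0, 0, 40]
    - [0, 20, 0, 0, 40]
    - [0, 0, 0, 0, 40]

```text
clock: 35.33
position: [0.5561, 0.3137, 0.2262]
tool_rot: [[0.007, -1.0, -0.023], [-1.0, -0.007, 0.016], [-0.016, 0.023, -1.0]]
ft_force: [0.7, -1.0, 0.2]
width: 0.47
```

Run:
```python
from h import *
s=bot.state();print(s["position"],np.round(s["tool_rot"],3).tolist(),s["q"],s["width"])
p=viewer.get_image("wrist");import pickle; pickle.dump(p,open("w6.pkl","wb"));br(p)
for q,z in [("shorting_plate",0),("plate_handle",.0575),("plate_rail_l",.0145)]:
    print(q,[ (np.round(x["pixel"]),x["confidence"],atz(p,x["pixel"],z)) for x in viewer.mark_of(p,q)])
cv2.imwrite("pics/w6.png",cv2.resize(p["color"],(800,600),interpolation=cv2.INTER_CUBIC))
p=viewer.get_image("top");c=cv2.resize(p["color"][110:280,240:460],None,fx=3.5,fy=3.5,interpolation=cv2.INTER_CUBIC)
cv2.imwrite("pics/t6.png",c)
```

```text
[0.55612564 0.31373765 0.22623337] [[0.007, -1.0, -0.023], [-1.0, -0.007, 0.016], [-0.016, 0.023, -1.0]] [ 22.51195509  15.10788227  90.65283815   1.38031571  75.1410438
 111.74398784] 0.4704992796143247
lh_1 []
rh_1 [([410.0, 115.0], 0.91, [0.6023, 0.1705, 0.03]), ([337.0, 205.0], 0.65, [0.5118, 0.2311, 0.03])]
shorting_plate [(array([206., 170.]), 0.78, array([0.53933355, 0.36862302, 0.        ]))]
plate_handle [(array([196., 208.]), 0.66, array([0.51701618, 0.36995769, 0.0575    ])), (array([123., 192.]), 0.38, array([0.53193031, 0.43795568, 0.0575    ]))]
plate_rail_l [(array([124., 195.]), 0.62, array([0.51479809, 0.4553086 , 0.0145    ]))]
```

View pics/w6.png

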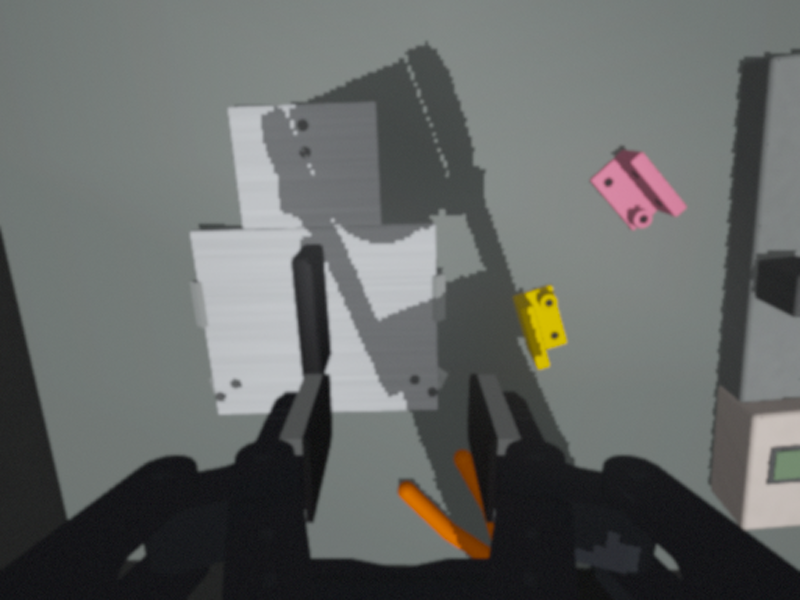

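View pics/t6.png

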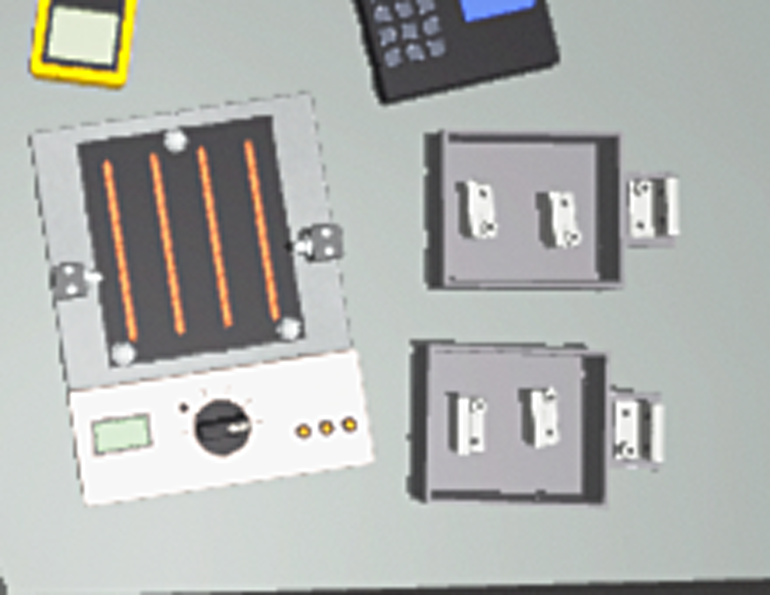

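All four brackets are in the right bins and the bed is clear. The plate's corners show in the wrist view, so I fit its pose from them.

Run:
```python
from h import *
import pickle; from scipy.optimize import least_squares
p=pickle.load(open("w6.pkl","rb"))
obs=np.array([(220,414),(437,410),(229,106),(376,101),(191,232),(436,225)])*.64
L=np.array([[-.105,.08],[-.105,-.08],[.105,.045],[.105,-.045],[.03,.08],[.03,-.08]])
def T(v,X):
    c,s=np.cos(v[2]),np.sin(v[2]); return np.array([v[0]+c*X[0]-s*X[1],v[1]+s*X[0]+c*X[1],.0175])
f=lambda v:np.concatenate([proj(p,T(v,X))-o for X,o in zip(L,obs)])
r=least_squares(f,[.53,.37,0]);v=r.x;print("plate",v,np.round(r.fun,1),"handle",T(v,[-.02,0]))
r2=least_squares(f,[.53,.37,0],loss="soft_l1");print(r2.x)
t=[.5766,-.0240,.1268];print("handle target",T(t,[-.02,0]))
```

```text
plate [0.53895605 0.36985343 0.03906383] [-0.9  0.4  1.   0.  -0.5  0.4  0.7  0.4 -0.7 -0.5  0.5 -0.6] handle [0.51897131 0.36907235 0.0175    ]
[0.53897262 0.36985325 0.03898197]
handle target [ 0.55676057 -0.02652921  0.0175    ]
```

>>> drive_tool:
  rows:
    - [-8, 14, -20, 0.03, 40]
    - [-10, 16, -25, 0, 40]
    - [-10, 16, -25, 0, 40]
    - [-8, 8, -25, 0, 36]
    - [0, 0, -20, 0, 36]
    - [0, 0, 0, 0, 36]

```text
clock: 36.42
position: [0.5144, 0.3656, 0.099]
tool_rot: [[0.035, -0.999, -0.033], [-0.999, -0.036, 0.012], [-0.013, 0.033, -0.999]]
ft_force: [-0.0, -1.0, -0.6]
width: 0.429
```

>>> drive_tool:
  rows:
    - [2, 2, -15, 0, 36]
    - [2, 1, -15, 0, 36]
    - [0, 0, -15, 0, 36]
    - [0, 0, -12, 0, 36]
    - [0, 0, 0, 0, 36]

```text
clock: 37.05
position: [0.5211, 0.3684, 0.0397]
tool_rot: [[0.034, -0.999, -0.03], [-0.999, -0.034, 0.013], [-0.014, 0.029, -0.999]]
ft_force: [-0.5, -1.0, -0.1]
width: 0.418
```

>>> drive_tool:
  rows:
    - [0, 0, 0, 0, 5]
    - [0, 0, 0, 0, 5]
    - [0, 0, 0, 0, 5]
    - [0, 0, 0, 0, 5]
    - [0, 0, 8, 0, 5]
    - [0, 0, 15, 0, 5]
    - [0, 0, 20, 0, 5]
    - [0, 0, 25, 0, 5]
    - [0, 0, 25, 0, 5]
    - [0, 0, 20, 0, 5]
    - [0, 0, 10, 0, 5]
    - [0, 0, 0, 0, 5]

```text
clock: 38.55
position: [0.5193, 0.3677, 0.1713]
tool_rot: [[0.034, -0.999, -0.03], [-0.999, -0.034, 0.014], [-0.015, 0.029, -0.999]]
ft_force: [-0.3, 0.8, -5.4]
width: 0.149
```

>>> drive_tool:
  rows:
    - [2, -18, 0, 0.02, 5]
    - [4, -35, 0, 0.02, 5]
    - [4, -40, 0, 0.02, 5]
    - [4, -40, 0, 0.02, 5]
    - [4, -40, 0, 0, 5]
    - [4, -40, 0, 0, 5]
    - [4, -40, 0, 0, 5]
    - [4, -40, 0, 0, 5]
    - [4, -40, 0, 0, 5]
    - [4, -35, 0, 0, 5]
    - [2, -18, 0, 0, 5]
    - [0, 0, 0, 0, 5]

```text
clock: 40.05
position: [0.5497, -0.0301, 0.1569]
tool_rot: [[0.118, -0.992, -0.053], [-0.993, -0.118, 0.01], [-0.016, 0.052, -0.999]]
ft_force: [0.0, 0.9, -5.7]
width: 0.154
```

Run:
```python
from h import *
s=bot.state();print(s["position"],np.round(s["tool_rot"],3).tolist(),s["width"],s["ft_force"])
for n in ["top","scene"]:
    p=viewer.get_image(n)
    cv2.imwrite(f"pics/{n}7.png",cv2.resize(p["color"],(800,600),interpolation=cv2.INTER_CUBIC))
p=viewer.get_image("wrist");import pickle; pickle.dump(p,open("w7.pkl","wb"))
cv2.imwrite("pics/w7.png",cv2.resize(p["color"],(800,600),interpolation=cv2.INTER_CUBIC))
```

```text
[ 0.5497004  -0.03014602  0.15692896] [[0.118, -0.992, -0.053], [-0.993, -0.118, 0.01], [-0.016, 0.052, -0.999]] 0.15395230244939254 [ 0.00739323  0.91078484 -5.74769916]
```

View pics/w7.png

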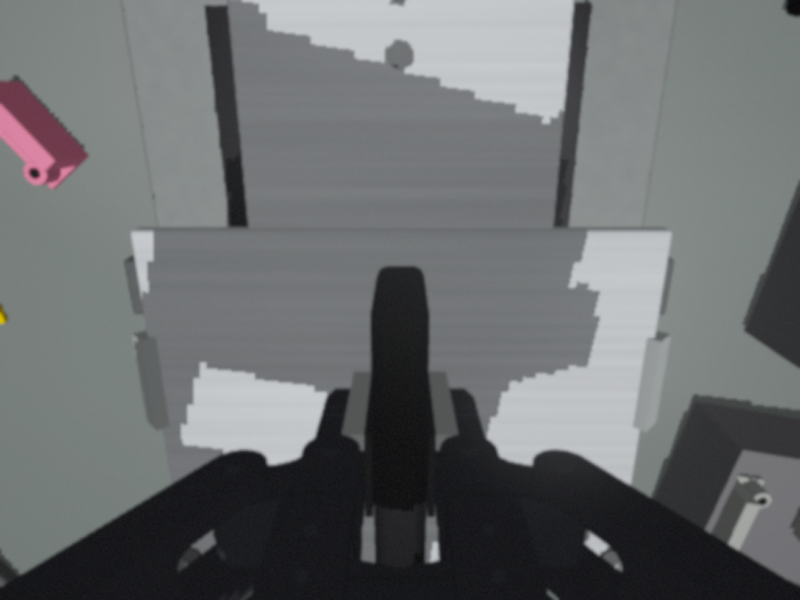

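>>> drive_tool:
  rows:
    - [5, 2, -10, 0.008, 5]
    - [4, 2, -15, 0, 5]
    - [0, 0, -15, 0, 5]
    - [0, 0, -10, 0, 5]
    - [0, 0, 0, 0, 5]

```text
clock: 40.83
position: [0.5579, -0.0205, 0.102]
tool_rot: [[0.133, -0.99, -0.056], [-0.991, -0.134, 0.011], [-0.018, 0.054, -0.998]]
ft_force: [-0.0, 0.0, -4.8]
width: 0.152
```

>>> drive_tool:
  rows:
    - [1, -3, 0, 0, 5]
    - [0, -3, 0, 0, 5]
    - [0, 0, -4, 0, 5]
    - [0, 0, -3, 0, 5]
    - [0, 0, 0, 0, 5]

```text
clock: 41.45
position: [0.5603, -0.0277, 0.0962]
tool_rot: [[0.132, -0.99, -0.053], [-0.991, -0.133, 0.01], [-0.017, 0.051, -0.999]]
ft_force: [0.5, 0.4, -5.2]
width: 0.15
```

Run:
```python
from h import *
p=viewer.get_image("scene")
cv2.imwrite("pics/s8.png",cv2.resize(p["color"][150:310,150:350],(800,640),interpolation=cv2.INTER_CUBIC)[:600])
```

```text
(no output)
```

View pics/s8.png

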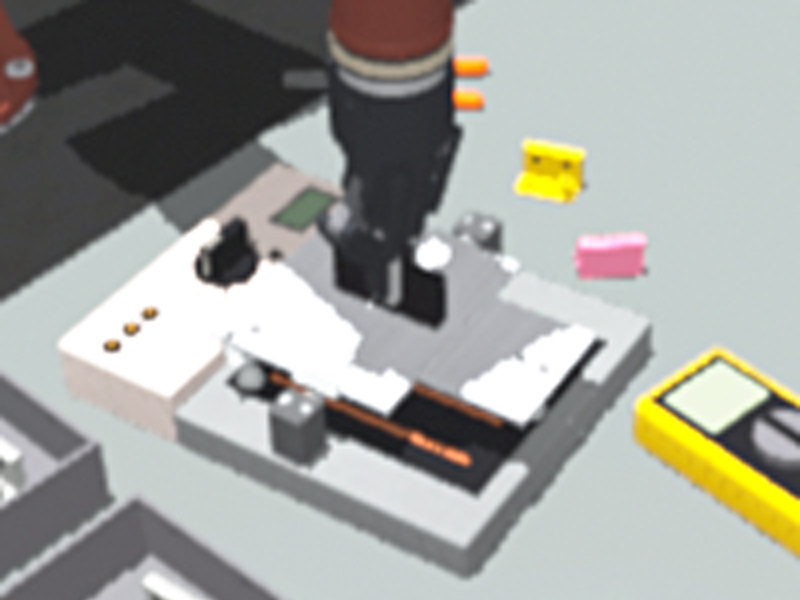

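>>> drive_tool:
  rows:
    - [-1, 1, -4, 0, 5]
    - [0, 0, -4, 0, 5]
    - [0, 0, -4, 0, 5]
    - [0, 0, 0, 0, 5]

```text
clock: 42.0
position: [0.5625, -0.0253, 0.0881]
tool_rot: [[0.132, -0.99, -0.047], [-0.991, -0.133, 0.012], [-0.018, 0.045, -0.999]]
ft_force: [-0.9, 2.0, 1.8]
width: 0.151
```

>>> drive_tool:
  rows:
    - [-3, -1, -5, 0, 5]
    - [0, 0, -6, 0, 5]
    - [0, 0, -6, 0, 5]
    - [0, 0, 0, 0, 5]

```text
clock: 42.5
position: [0.5601, -0.0245, 0.0763]
tool_rot: [[0.129, -0.99, -0.048], [-0.991, -0.13, 0.016], [-0.022, 0.045, -0.999]]
ft_force: [0.3, -0.7, -3.9]
width: 0.153
```

>>> drive_tool:
  rows:
    - [0, -1, -4, 0, 5]
    - [0, 0, -4, 0, 5]
    - [0, 0, 0, 0, 5]
    - [0, 0, 0, 0, 5]

```text
clock: 43.0
position: [0.5596, -0.0246, 0.0761]
tool_rot: [[0.127, -0.991, -0.052], [-0.992, -0.128, 0.018], [-0.024, 0.05, -0.998]]
ft_force: [-2.3, 1.9, 2.6]
width: 0.151
```

>>> drive_tool:
  rows:
    - [0, 0, 0, 0, 32]
    - [0, 0, 0, 0, 32]
    - [0, 0, 0, 0, 32]
    - [0, 0, 15, 0, 32]
    - [0, 0, 20, 0, 32]
    - [0, 0, 15, 0, 10]
    - [0, 0, 0, 0, 0]
    - [0, 0, 0, 0, 0]
    - [0, 0, 0, 0, 0]
    - [0, 0, 0, 0, 0]

```text
clock: 44.25
position: [0.5589, -0.0263, 0.1267]
tool_rot: [[0.128, -0.99, -0.054], [-0.992, -0.129, 0.015], [-0.022, 0.052, -0.998]]
ft_force: [0.3, -0.7, -0.2]
width: -0.003
```

Run:
```python
from h import *
for n in ["scene","wrist"]:
    p=viewer.get_image(n)
    for q,z in [("shorting_plate",.0358),("plate_handle",.0933),("plate_rail_l",.0503)]:
        print(n,q,[ (np.round(x["pixel"]),x["confidence"],np.round(atz(p,x["pixel"],z),4)) for x in viewer.mark_of(p,q)])
    c=p["color"]
    if n=="scene": cv2.imwrite("pics/s9.png",cv2.resize(c[170:300,170:330],(800,650),interpolation=cv2.INTER_CUBIC)[:600])
t=[.5766,-.0240,.1268]
c,s=np.cos(t[2]),np.sin(t[2])
for X in [(0,0),(-.02,0),(-.02,.086),(-.02,-.086)]: print(X,t[0]+c*X[0]-s*X[1],t[1]+s*X[0]+c*X[1])
```

```text
scene shorting_plate [(array([256., 239.]), 0.82, array([ 0.5807, -0.0203,  0.0358]))]
scene plate_handle [(array([244., 222.]), 0.68, array([ 0.5548, -0.0375,  0.0933]))]
scene plate_rail_l [(array([262., 217.]), 0.81, array([0.5438, 0.0483, 0.0503]))]
wrist shorting_plate []
wrist plate_handle [(array([126., 204.]), 0.71, array([0.5647, 0.0416, 0.0933])), (array([253., 235.]), 0.69, array([ 0.5559, -0.0266,  0.0933]))]
wrist plate_rail_l [(array([127., 203.]), 0.81, array([0.546 , 0.0569, 0.0503]))]
(0, 0) 0.5766 -0.024
(-0.02, 0) 0.5567605670905873 -0.02652920972497622
(-0.02, 0.086) 0.5458849652731895 0.058780351785498175
(-0.02, -0.086) 0.5676361689079851 -0.11183877123545061
```

View pics/s9.png

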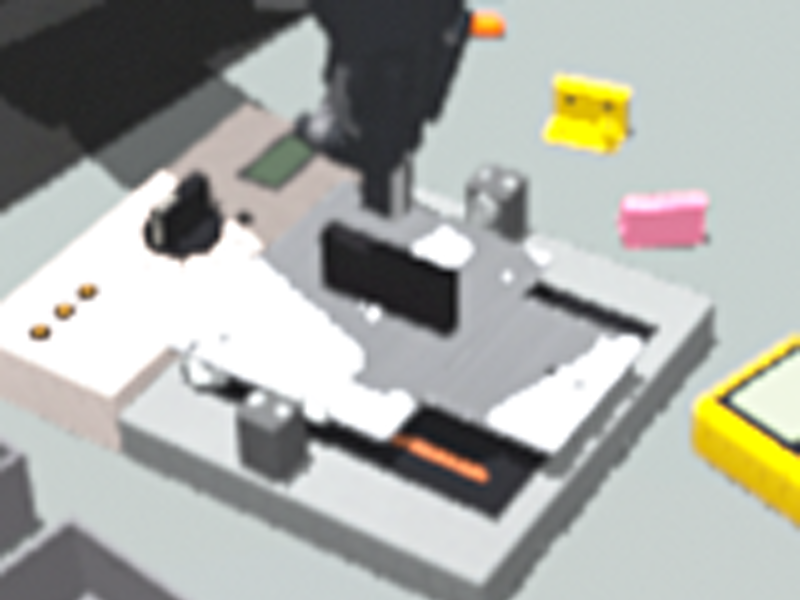

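>>> drive_tool:
  rows:
    - [-3, 20, 0, 0, 0]
    - [-4, 25, 0, 0, 0]
    - [-3, 14, 0, 0, 0]
    - [0, 0, -20, 0, 0]
    - [0, 0, -20, 0, 0]
    - [0, 0, -13, 0, 0]
    - [0, 0, 0, 0, 0]

```text
clock: 45.52
position: [0.5472, 0.0368, 0.0698]
tool_rot: [[0.129, -0.99, -0.055], [-0.991, -0.13, 0.015], [-0.022, 0.053, -0.998]]
ft_force: [0.1, 0.4, -0.5]
width: -0.003
```

>>> drive_tool:
  rows:
    - [0, 0, -4, 0, 0]
    - [0, 0, -4, 0, 0]
    - [0, 0, -3, 0, 0]
    - [0, 0, 0, 0, 0]

```text
clock: 46.02
position: [0.5491, 0.0361, 0.0617]
tool_rot: [[0.128, -0.99, -0.053], [-0.992, -0.129, 0.015], [-0.022, 0.05, -0.998]]
ft_force: [-0.1, -0.3, 0.2]
width: 0.004
```

>>> drive_tool:
  rows:
    - [0, 0, -3, 0, 0]
    - [0, 0, -4, 0, 0]

```text
clock: 46.28
position: [0.55, 0.036, 0.0604]
tool_rot: [[0.128, -0.99, -0.055], [-0.992, -0.129, 0.015], [-0.022, 0.052, -0.998]]
ft_force: [-11.9, 0.7, 28.3]
width: -0.0
```

>>> drive_tool:
  rows:
    - [0, 0, 15, 0, 0]
    - [0, 0, 20, 0, 0]
    - [0, 0, 25, 0, 0]
    - [4, -30, 0, 0, 0]
    - [4, -35, 0, 0, 0]
    - [4, -35, 0, 0, 0]
    - [2, -20, 0, 0, 0]
    - [0, 0, -20, 0, 0]
    - [0, 0, -25, 0, 0]
    - [0, 0, -12, 0, 0]
    - [0, 0, 0, 0, 0]

```text
clock: 47.65
position: [0.5655, -0.0839, 0.0638]
tool_rot: [[0.131, -0.99, -0.048], [-0.991, -0.132, 0.017], [-0.023, 0.045, -0.999]]
ft_force: [-0.5, -0.1, -0.7]
width: 0.002
```

>>> drive_tool:
  rows:
    - [0, 0, -3, 0, 0]
    - [0, 0, -3, 0, 0]
    - [0, 0, -3, 0, 0]

```text
clock: 48.02
position: [0.5663, -0.0836, 0.0607]
tool_rot: [[0.133, -0.99, -0.05], [-0.991, -0.134, 0.015], [-0.022, 0.047, -0.999]]
ft_force: [-8.0, 1.0, 14.4]
width: 0.002
```

>>> drive_tool:
  rows:
    - [0, 0, 15, 0, 0]
    - [0, 0, 25, 0, 0]
    - [20, 10, 25, 0, 0]
    - [30, 25, 0, 0, 0]
    - [30, 25, 0, 0, 0]
    - [12, 10, -10, 0, 0]
    - [0, 0, -20, 0, 0]
    - [0, 0, -20, 0, 0]
    - [0, 0, -8, 0, 0]
    - [0, 0, 0, 0, 0]

```text
clock: 49.28
position: [0.6603, -0.0136, 0.072]
tool_rot: [[0.132, -0.99, -0.043], [-0.991, -0.132, 0.013], [-0.018, 0.041, -0.999]]
ft_force: [0.6, -0.1, -0.1]
width: -0.001
```

>>> drive_tool:
  rows:
    - [0, 0, -4, 0, 0]
    - [0, 0, -4, 0, 0]
    - [0, 0, -4, 0, 0]
    - [0, 0, -4, 0, 0]
    - [0, 0, -3, 0, 0]

```text
clock: 49.9
position: [0.6614, -0.0146, 0.0607]
tool_rot: [[0.131, -0.99, -0.043], [-0.991, -0.132, 0.012], [-0.018, 0.041, -0.999]]
ft_force: [-6.8, 0.2, 11.0]
width: 0.0
```

>>> drive_tool:
  rows:
    - [0, 0, 25, 0, 10]
    - [0, 0, 35, 0, 30]
    - [-10, 0, 35, 0, 30]
    - [-25, -3, 0, 0.17, 30]
    - [-25, -3, 0, 0.17, 30]
    - [-25, -3, 0, 0.17, 30]
    - [-25, -3, 0, 0.17, 30]
    - [-25, -4, 0, 0.17, 30]
    - [-25, -4, 0, 0.17, 30]
    - [-25, -4, 0, 0.17, 30]
    - [-25, -4, 0, 0.17, 30]
    - [-20, -3, 0, 0.17, 30]

```text
clock: 51.4
position: [0.43, -0.0463, 0.1649]
tool_rot: [[0.99, 0.144, -0.001], [0.144, -0.989, -0.034], [-0.006, 0.034, -0.999]]
ft_force: [-0.0, -0.1, -0.7]
width: 0.351
```

>>> drive_tool:
  rows:
    - [0, 0, 0, 0, 30]

```text
clock: 51.52
position: [0.4291, -0.0462, 0.165]
tool_rot: [[0.99, 0.142, -0.0], [0.142, -0.989, -0.034], [-0.005, 0.034, -0.999]]
ft_force: [-0.7, -0.0, 0.0]
width: 0.354
```

Run:
```python
from h import *
s=bot.state();print(s["position"],np.round(s["tool_rot"],3).tolist(),s["q"])
for n in ["top","wrist","scene"]:
    p=viewer.get_image(n)
    for q,z in [("dial_grip",.0755),("mark",.045)]:
        print(n,q,[ (np.round(x["pixel"]),x["confidence"],np.round(atz(p,x["pixel"],z),4)) for x in viewer.mark_of(p,q)])
    if n=="wrist":cv2.imwrite("pics/w10.png",cv2.resize(p["color"],(800,600),interpolation=cv2.INTER_CUBIC))
```

```text
[ 0.42907978 -0.04623579  0.16498206] [[0.99, 0.142, -0.0], [0.142, -0.989, -0.034], [-0.005, 0.034, -0.999]] [-14.16532131  -7.46703337 121.5625499   -2.08763648  65.45976817
 -21.47376485]
top dial_grip [(array([209., 276.]), 0.68, array([0.3059, 0.225 , 0.0755]))]
top mark [(array([289., 224.]), 0.68, array([ 0.4431, -0.0039,  0.045 ])), (array([387., 173.]), 0.25, array([ 0.5837, -0.2919,  0.045 ]))]
wrist dial_grip [(array([244., 190.]), 0.87, array([ 0.4223, -0.0452,  0.0755])), (array([273., 141.]), 0.23, array([ 0.4372, -0.0093,  0.0755]))]
wrist mark [(array([270., 140.]), 0.63, array([ 0.4372, -0.0146,  0.045 ]))]
scene dial_grip [(array([202., 204.]), 0.72, array([ 0.3999, -0.0329,  0.0755]))]
scene mark [(array([214., 210.]), 0.55, array([ 0.4156, -0.0093,  0.045 ])), (array([198., 308.]), 0.41, array([ 0.6323, -0.2799,  0.045 ]))]
```

View pics/w10.png

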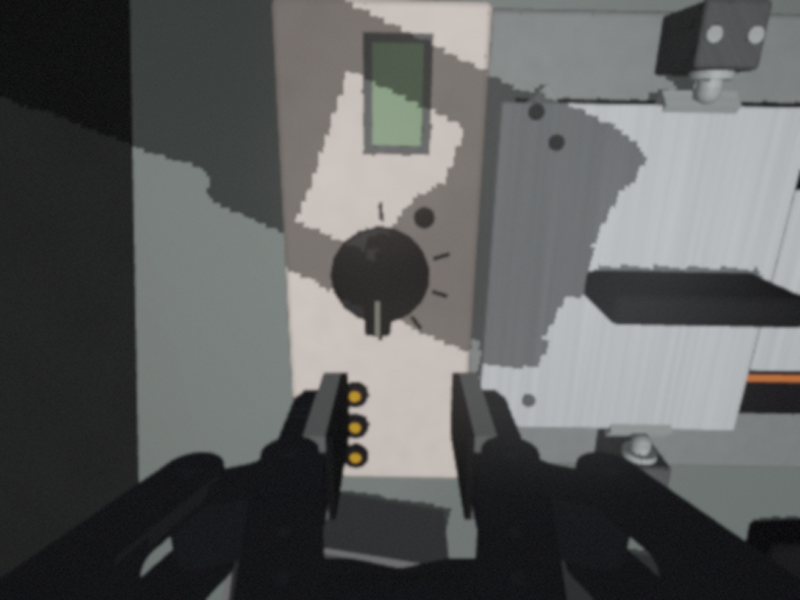

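The dial's grip shows at (380,275) with the pointer toward -y, so it stands at 3.14. The dot is at (424,217), two clicks beyond the middle. Both noses sit on the plate rails.

>>> drive_tool:
  rows:
    - [-3, 1, -20, 0, 30]
    - [-4, 1, -25, 0, 30]
    - [-1, 0, -25, 0, 30]
    - [0, 0, -15, 0, 30]
    - [0, 0, 0, 0, 30]

```text
clock: 52.6
position: [0.4239, -0.0442, 0.0782]
tool_rot: [[0.99, 0.143, 0.001], [0.143, -0.989, -0.034], [-0.004, 0.034, -0.999]]
ft_force: [-1.2, -0.9, 0.6]
width: 0.351
```

>>> drive_tool:
  rows:
    - [-2, 0, -6, 0, 30]
    - [0, 0, -6, 0, 30]
    - [0, 0, 0, 0, 4]
    - [0, 0, 0, 0, 4]
    - [0, 0, 0, 0, 4]
    - [0, 0, 0, 0, 4]

```text
clock: 53.35
position: [0.4208, -0.0449, 0.067]
tool_rot: [[0.99, 0.143, -0.003], [0.143, -0.989, -0.036], [-0.008, 0.035, -0.999]]
ft_force: [-1.5, -0.4, -0.5]
width: 0.123
```

>>> drive_tool:
  rows:
    - [0, 0, 0, 0.15, 4]
    - [0, 0, 0, 0.15, 4]
    - [0, 0, 0, 0.15, 4]
    - [0, 0, 0, 0.15, 4]
    - [0, 0, 0, 0.15, 4]
    - [0, 0, 0, 0.15, 4]
    - [0, 0, 0, 0.15, 4]
    - [0, 0, 0, 0.15, 4]
    - [0, 0, 0, 0.08, 4]
    - [0, 0, 0, 0, 4]

```text
clock: 54.6
position: [0.4232, -0.0424, 0.0671]
tool_rot: [[0.11, 0.993, 0.037], [0.994, -0.11, -0.002], [0.002, 0.037, -0.999]]
ft_force: [-1.2, -1.8, 0.3]
width: 0.121
```

>>> drive_tool:
  rows:
    - [0, 0, 0, 0, 30]
    - [0, 0, 0, 0, 30]
    - [0, 0, 20, 0, 30]
    - [0, 0, 25, -0.179, 30]
    - [0, 0, 0, -0.179, 30]
    - [0, 0, 0, -0.179, 30]
    - [0, 0, 0, -0.179, 30]
    - [0, 0, 0, -0.179, 30]
    - [0, 0, 0, -0.179, 30]
    - [0, 0, 0, -0.179, 30]
    - [0, 0, 0, -0.179, 30]
    - [0, 0, 0, -0.179, 30]

```text
clock: 56.1
position: [0.4295, -0.0431, 0.1176]
tool_rot: [[0.978, -0.207, 0.002], [-0.207, -0.977, -0.049], [0.012, 0.047, -0.999]]
ft_force: [-0.5, -0.1, 0.3]
width: 0.352
```

>>> drive_tool:
  rows:
    - [0, 0, 0, -0.179, 30]
    - [0, 0, 0, -0.179, 30]
    - [0, 0, 0, -0.179, 30]
    - [0, 0, 0, -0.179, 30]
    - [0, 0, 0, -0.179, 30]
    - [0, 0, 0, -0.179, 30]
    - [0, 0, 0, -0.179, 30]
    - [0, 0, 0, -0.179, 30]
    - [0, 0, 0, -0.1, 30]
    - [0, 0, 0, 0, 30]

```text
clock: 57.35
position: [0.4349, -0.0434, 0.1207]
tool_rot: [[-0.221, -0.974, -0.041], [-0.975, 0.222, -0.009], [0.018, 0.038, -0.999]]
ft_force: [-0.3, -0.3, -0.6]
width: 0.35
```

Run:
```python
from h import *
s=bot.state();print(s["position"],np.round(s["tool_rot"],3).tolist(),s["q"])
p=viewer.get_image("wrist")
print([ (np.round(x["pixel"]),x["confidence"],np.round(atz(p,x["pixel"],.0755),4)) for x in viewer.mark_of(p,"dial_grip")])
cv2.imwrite("pics/w11.png",cv2.resize(p["color"],(800,600),interpolation=cv2.INTER_CUBIC))
```

```text
[ 0.43492208 -0.04336804  0.12066499] [[-0.221, -0.974, -0.041], [-0.975, 0.222, -0.009], [0.018, 0.038, -0.999]] [-14.17089962  -1.11213818 121.09831125  -1.21761148  62.1914171
  89.22357055]
[(array([261., 245.]), 0.73, array([ 0.4201, -0.0458,  0.0755]))]
```

View pics/w11.png

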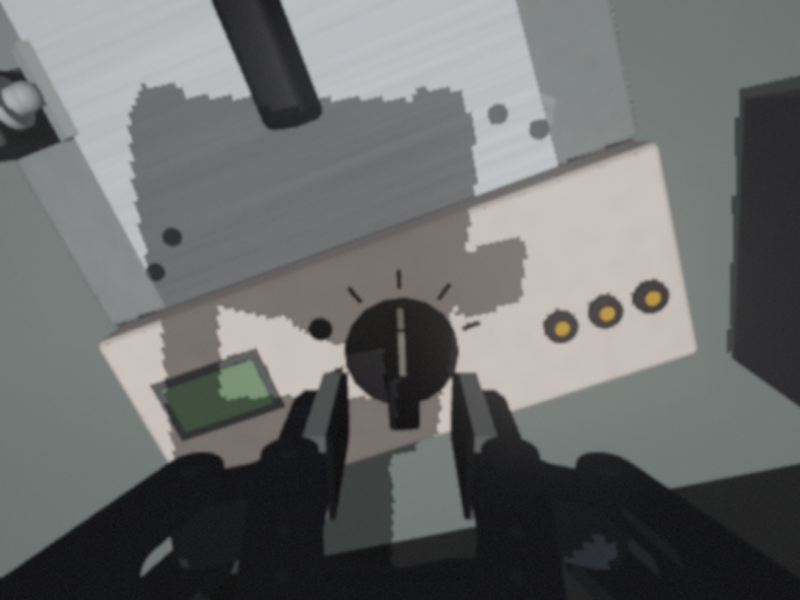

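The pointer sits on the 1.885 tick (398,278). The dot (320,328) is two clicks further.

>>> drive_tool:
  rows:
    - [-6, 0, -10, 0.03, 30]
    - [-6, -1, -15, 0, 30]
    - [-2, 0, -15, 0, 30]
    - [0, 0, -8, 0, 30]
    - [0, 0, 0, 0, 30]

```text
clock: 58.08
position: [0.418, -0.0438, 0.0679]
tool_rot: [[-0.187, -0.981, -0.044], [-0.982, 0.188, -0.01], [0.018, 0.042, -0.999]]
ft_force: [-0.0, -0.0, -0.1]
width: 0.352
```

>>> drive_tool:
  rows:
    - [3, -1, 0, 0, 4]
    - [0, 0, 0, 0, 4]
    - [0, 0, 0, 0, 4]
    - [0, 0, 0, 0, 4]
    - [0, 0, 0, 0.15, 4]
    - [0, 0, 0, 0.15, 4]
    - [0, 0, 0, 0.15, 4]
    - [0, 0, 0, 0.15, 4]
    - [0, 0, 0, 0.15, 4]
    - [0, 0, 0, 0.15, 4]
    - [0, 0, 0, 0.15, 4]
    - [0, 0, 0, 0.15, 4]

```text
clock: 59.58
position: [0.4206, -0.0417, 0.0682]
tool_rot: [[0.864, -0.503, -0.015], [-0.503, -0.863, -0.043], [0.009, 0.044, -0.999]]
ft_force: [-1.0, 1.9, -1.1]
width: 0.119
```

>>> drive_tool:
  rows:
    - [0, 0, 0, 0, 4]

```text
clock: 59.7
position: [0.4206, -0.0417, 0.0682]
tool_rot: [[0.864, -0.504, -0.014], [-0.504, -0.863, -0.043], [0.009, 0.044, -0.999]]
ft_force: [-0.8, 1.1, -0.6]
width: 0.12
```

>>> drive_tool:
  rows:
    - [0, 0, 0, 0.02, 4]
    - [0, 0, 0, 0, 30]
    - [0, 0, 0, 0, 30]
    - [0, 0, 20, 0, 30]
    - [0, 0, 30, 0, 30]
    - [0, 0, 40, 0, 30]
    - [0, 20, 40, 0, 30]
    - [0, 40, 30, 0, 30]
    - [0, 45, 0, 0, 30]
    - [0, 45, 0, 0, 30]
    - [0, 45, 0, 0, 30]
    - [0, 45, 0, 0, 30]

```text
clock: 61.2
position: [0.4262, 0.2004, 0.2405]
tool_rot: [[0.865, -0.501, 0.006], [-0.5, -0.865, -0.047], [0.028, 0.038, -0.999]]
ft_force: [1.4, -0.3, 0.5]
width: 0.353
```

>>> drive_tool:
  rows:
    - [0, 40, 0, 0, 30]
    - [0, 40, 0, 0, 30]
    - [0, 0, 0, 0, 30]

```text
clock: 61.58
position: [0.4272, 0.2858, 0.2422]
tool_rot: [[0.867, -0.499, 0.011], [-0.498, -0.866, -0.046], [0.032, 0.034, -0.999]]
ft_force: [-1.2, -0.3, -0.3]
width: 0.348
```

Run:
```python
from h import *
p=viewer.get_image("scene");t=viewer.get_image("top")
s=cv2.resize(t["color"][85:265,220:420],(800,720),interpolation=cv2.INTER_CUBIC)[:600]
cv2.imwrite("pics/t12.png",s)
print(bot.state()["position"])
for n,q in [("wide","shorting_plate"),("h","plate_handle"),("m","multimeter"),("k","keypad"),("p","pliers"),("d","dial_grip")]:
    print(q,[(np.round(x["pixel"]).tolist(),round(x["confidence"],2)) for pp in (t,p) for x in viewer.mark_of(pp,q)[:1]])
```

```text
[0.42713488 0.2836328  0.24190791]
shorting_plate [([292.0, 177.0], 0.72), ([254.0, 242.0], 0.73)]
plate_handle [([299.0, 184.0], 0.92), ([245.0, 222.0], 0.56)]
multimeter [([267.0, 110.0], 0.56), ([342.0, 270.0], 0.59)]
keypad [([365.0, 118.0], 0.96), ([254.0, 344.0], 0.78)]
pliers [([210.0, 276.0], 0.57), ([240.0, 172.0], 0.65)]
dial_grip [([305.0, 231.0], 0.74), ([205.0, 208.0], 0.73)]
```

View pics/t12.png

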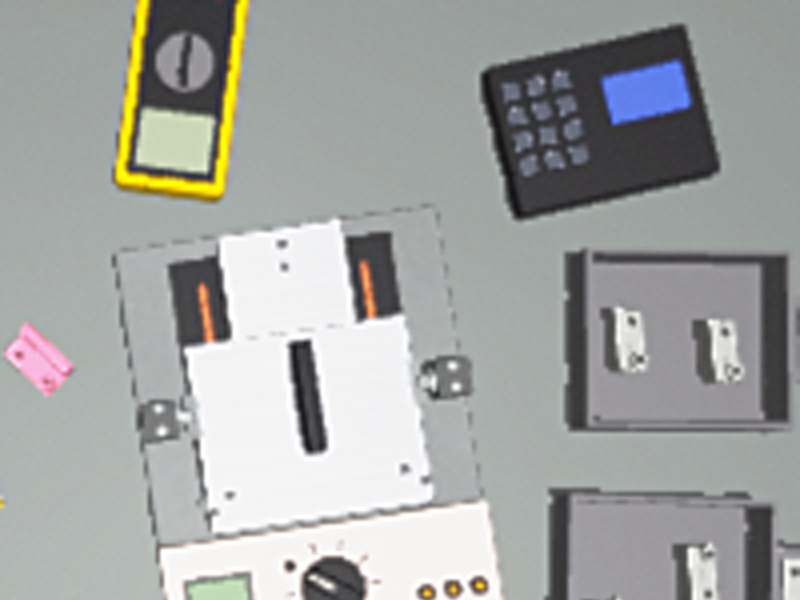

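The plate is seated with its narrow end away from the dial and both plungers on the rails. The pointer (318,576) aims at the dot (290,566). I check the near bin numerically before handing in.

Run:
```python
from h import *
for n in ["top","scene"]:
    p=viewer.get_image(n); print(n); br(p)
    if n=="top":
        g=cv2.cvtColor(p["color"],cv2.COLOR_BGR2GRAY); m=(g[200:265,355:410]>190).astype(np.uint8)
        k,_,st,ce=cv2.connectedComponentsWithStats(m)
        for i in range(1,k):
            if st[i,4]>15: print("blob",st[i,4],np.round(atz(p,ce[i]+[355,200],.03),3))
```

```text
top
lh_1 [([373.0, 168.0], 0.51, [0.6007, -0.2561, 0.03]), ([395.0, 172.0], 0.42, [0.5895, -0.3208, 0.03])]
rh_1 [([368.0, 244.0], 0.57, [0.3818, -0.2354, 0.03]), ([233.0, 174.0], 0.53, [0.5927, 0.1549, 0.03]), ([210.0, 208.0], 0.47, [0.4968, 0.2243, 0.03]), ([394.0, 226.0], 0.45, [0.4301, -0.3104, 0.03])]
blob 81 [ 0.42  -0.314  0.03 ]
blob 87 [ 0.381 -0.247  0.03 ]
scene
lh_1 [([166.0, 320.0], 0.87, [0.5928, -0.3387, 0.03]), ([197.0, 308.0], 0.52, [0.62, -0.2732, 0.03])]
rh_1 [([133.0, 282.0], 0.76, [0.4433, -0.3126, 0.03]), ([142.0, 262.0], 0.69, [0.4061, -0.2567, 0.03]), ([300.0, 214.0], 0.51, [0.6043, 0.1403, 0.03]), ([284.0, 249.0], 0.48, [0.6552, -0.0008, 0.03]), ([289.0, 195.0], 0.47, [0.526, 0.1943, 0.03])]
```

```bash
python3 -c "
from h import *
print(order.finish_job())"
```

```text
the job is handed in; nothing more can be done
None
```

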